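Load the shaker tray and lock it in with the mallet

TASK

Stand all the green-capped culture jars upright in the blue tray, then slide the loaded tray fully home into the shaker dock. Then, holding the mallet, knock both red locking pins fully down with its head (never with the gripper itself), and put the mallet back on its black mat; leave everything else on the bench where it is.

Things in the scene. Friction and masses are not known exactly. Their poses are not given: they have to be found in the camera images.
- jar1: culture jar (up to five, some starts have fewer): upright cylinder, clear glass, 41 mm diameter, with a green cap 44 mm diameter and 14 mm high on top; 46 mm tall in all, about 80 g. Origin at the centre of its underside, z up its axis
- jar2: culture jar (up to five, some starts have fewer): upright cylinder, clear glass, 41 mm diameter, with a green cap 44 mm diameter and 14 mm high on top; 46 mm tall in all, about 80 g. Origin at the centre of its underside, z up its axis
- jar3: culture jar (up to five, some starts have fewer): upright cylinder, clear glass, 41 mm diameter, with a green cap 44 mm diameter and 14 mm high on top; 46 mm tall in all, about 80 g. Origin at the centre of its underside, z up its axis
- jar4: culture jar (up to five, some starts have fewer): upright cylinder, clear glass, 41 mm diameter, with a green cap 44 mm diameter and 14 mm high on top; 46 mm tall in all, about 80 g. Origin at the centre of its underside, z up its axis
- jar5: culture jar (up to five, some starts have fewer): upright cylinder, clear glass, 41 mm diameter, with a green cap 44 mm diameter and 14 mm high on top; 46 mm tall in all, about 80 g. Origin at the centre of its underside, z up its axis
- tray: loose blue tray, about 0.4 kg, slides flat on the table. Origin at the centre of its underside; x points from its grip block to the trough, the way it goes into the dock; long side along y. Overall 314 mm (y) by 64 mm (x), plus the grip block on a 12 mm high, 24 mm wide neck on the -x side. Past each end of the trough a 16 mm high, 28 mm long ledge with an 18 mm wide groove at x = 0 for a locking pin
- tray_grip (a point): middle of the tray's grip block, 24 mm above the tray's underside, at tray x = -78 mm. The block is 36 mm long (x), 18 mm thick (y) and 36 mm high; pinch it across its thickness from above
- dock: fixed dock on a low white shaker (75 mm high). Origin on the table, z up; its frame coincides with the tray's when the tray is home; x is the way in. Back stop face at x = +34 mm (touched when the tray is pushed 2 mm past the origin). Cheeks 55 mm high, x = -44 to +50 mm, 321 mm apart inside (3.5 mm to spare each side)
- tray_trough (a point): centre of the trough floor, 4 mm above the tray's underside, tray axes. Trough inside: 56 mm (x) by 258 mm (y); front and back walls 4 mm thick, tops 14 mm above the tray's underside
- dock_mouth (a point): middle of the dock's mouth, on the table, at dock x = -84 mm: here two flared lead-ins (30 mm high) are about 350 mm apart, narrowing to the cheeks. Farther in, over each tray ledge, a dark pin housing stands 22 to 55 mm above the table, spanning dock x = +-18 mm and y from 126 mm outwards
- pin_left (a joint): locking pin at dock x = 0, y = +141 mm: 10 mm steel pin, red head 26 mm across, 8 mm thick. 0 = up, 0.014 m = fully down (head on the housing, tip in the tray's groove). A weak spring pushes it up, but a friction collar holds it where it is left; driving it down takes 7 to 9 N. If the tray is not home it stops on the ledge
- pin_left_top (a point): centre of the top of the left pin's red head: 77 mm above the table when up, 63 mm when fully down
- pin_right (a joint): locking pin at dock x = 0, y = -141 mm: 10 mm steel pin, red head 26 mm across, 8 mm thick. 0 = up, 0.014 m = fully down (head on the housing, tip in the tray's groove). A weak spring pushes it up, but a friction collar holds it where it is left; driving it down takes 7 to 9 N. If the tray is not home it stops on the ledge
- pin_right_top (a point): centre of the top of the right pin's red head: 77 mm above the table when up, 63 mm when fully down
- mallet: mallet, 0.32 kg: orange block head with black bands, 45 by 45 mm and 70 mm high, standing on one striking face, with a wooden handle sticking out level from the middle of its height towards the mallet's -x: 24 mm wide (y), 26 mm high, from x = -22 to -152 mm. Origin at the centre of the lower striking face, z up through the head
- mallet_grip (a point): point on the handle's centre line 75 mm from the head's centre (mallet x = -75 mm), 35 mm above the lower striking face
- mallet_mid (a point): middle of the mallet's overall length: handle centre line, mallet x = -65 mm, 35 mm above the lower striking face
- mat: fixed black rubber mat, the mallet's place, 230 mm (x) by 120 mm (y), 3 mm thick; origin at the centre of its underside, on the table
- dishes: bystander: stack of two white 55 mm culture dishes with brown contents, 27 mm tall; origin at the centre of its underside
- burner: bystander: amber glass spirit burner, 68 mm across, 85 mm tall; origin at the centre of its underside
- label_roll: bystander: white paper roll, 90 mm across, 50 mm tall; origin at the centre of its underside
- spray: bystander: white capped bottle, 60 mm across, 170 mm tall, blue cap; origin at the centre of its underside
- amber_jar: bystander: amber jar with a white cap, 54 mm across, 60 mm tall (not one of the culture jars); origin at the centre of its underside

How it is judged:
By the outcome, as a careful person would: the job done as asked, in the order asked, and still so for the second after the job is handed in, with the robot touching nothing.
Of jar1, jar2, jar3, jar4, jar5 only 3 to 5 are there at a start; the rules pass over those that are not, and their reading is None.
At some moment in a run one of jar1, jar2, jar3, jar4, jar5, mallet may be knocked a few centimetres aside while the robot is not near it.
It also fails if it takes over 210 s, if anything falls off the work surface, if the arm or the gripper's body presses on something with over 40 N, if the wrist force passes 120 N, or if a joint passes its speed limit or range.

ROBOT

A 6-joint arm with a two-finger parallel gripper is mounted at the origin on the work surface. World frame = base frame: x ahead of the robot, y to its left, z up, the work surface at z = 0. Lengths are in m, angles in rad, forces in N, time in s.
With the tool pointing down it reaches from about 0.3 to 0.75 m from the base axis. Payload 8.5 kg.
Tool frame: the origin (TCP) lies on the centre line of the jaws, within the pads' length; the fingertips stand 17 mm ahead of it and the grasp point (between the pads) lies 2 mm behind it (arm.tip_extent is the distance from the TCP to the fingertips, in m); z points along the fingers, y is the direction in which the jaws open and shut (so a half turn about z gives the same grasp; the last joint's range is limited). The gripper opens to 85 mm and grips with 20 to 120 N. Pads are 22 mm wide; open, the fingers measure 114 mm over their backs; the gripper's body (76 mm by 85 mm) begins 54 mm behind the grasp point. The pads swing forward as they close: fully open they stand 13 mm farther back than shut.
Start: joints at [1.108, 0.381, 1.297, -0, 1.464, -0.215], TCP at [0.135, 0.533, 0.248] pointing down, gripper open.
Joint ranges: [-3.11, 3.11], [-0.89, 2.33], [0.22, 2.48], [-1.42, 4.56], [0.17, 2.85], [-2.88, 2.88]. Speed limits (rad/s): [2.39, 2.39, 3.14, 3.14, 3.14, 3.14].

INTERFACE

Orientations are given as a unit quaternion [x, y, z, w].
In Python, from workcell import status, cams, arm gives the robot as it stands. The module is installed in compiled form; this text tells all that it offers.
- The arm moves only by the shell command python3 -m jog 'ROWS' [FORCE]. ROWS is JSON, a list of rows, each an object of numbers: "tx", "ty", "tz": the shift along the tool's x, y, z in cm; "ax", "ay", "az": the turn, a rotation vector about the tool's x, y, z in degrees; "grip": the opening, from -1 (shut) to 1 (fully open). In form: [{"tx": .., "ty": .., "tz": .., "ax": .., "ay": .., "az": .., "grip": ..}, ...]. A call has 1 to 20 rows; each row shifts and turns the commanded pose from where the row before left it, along the tool's axes as they then stand; what a row does not reach is not made up. A row lasts 1/8 s, in which the tool goes at most 62.5 mm and 10.7 degrees, less where a joint would pass 70% of its speed; a pose out of reach is approached as far as the arm can. A call with a gripper value outside its range is refused whole. The fingers move at their own pace and stop on an object; FORCE is the grip in N (left out, the last holds). Time passes only in rows, so rows that do not move let the fingers close. It gives the time, the measured TCP pose, the force and the opening at its end, in the units of the state.
- status.get_obs(): the state, without advancing time (a new reading comes with each control period).
- cams.camera(name): name is "scene" or "top" or "wrist"; returns a dict with "img" (400x640x3 uint8, blue, green, red), "fx", "fy", "cx", "cy" (pixels), "T" (4x4, takes a point from camera to world coordinates); the wrist camera has in their place "tool_from_camera" (4x4, takes a point from camera to tool coordinates, whose origin is the TCP and whose axes are the flange's). Camera axes: x right, y up, looking along -z (the intrinsics and any distortion apply to the point x, -y, -z); pixel columns grow to the right and rows downward; lengths in m; the calibration is good to about 2 mm. A picture is of the moment at which its call begins: read the wrist's pose just before it. There is no depth.
- arm.finish_job(): hands the job in, once; it reports no verdict.
The state is a dict: "time": time; "qpos": joint angles; "qvel": joint speeds; "tau": joint torques, N m; "ee_pos": TCP position; "tcp_rot": TCP orientation; "contact_force": force on the tool from outside, world axes, zero at the start; "moment": the same for the moment, N m; "finger_gap": opening from 0.0 (shut) to 1.0 (fully open).
Only numpy, scipy, OpenCV 4.12 (cv2) and the standard library are available. Lean on these libraries where they do the work, as an engineer would, in place of code of your own. Each camera call takes 0.05 s, during which the arm holds its last target.

## Working session

There is one attempt and no reset: what is moved stays moved. The work goes in short steps, Python scripts to look and compute and a shell command to move; the robot and the scene stay as the last step left them, time stands still between calls to the robot, and variables do not carry over. Pictures are saved under pics/ and viewed, and the job is handed in when it is done.

```bash
mkdir -p pics
python3 - <<'E'
from workcell import status,cams,arm
import cv2
o=status.get_obs();print(o)
for n in ("scene","top","wrist"):
    c=cams.camera(n); cv2.imwrite(f"pics/{n}0.png",c["img"]); print(n,{k:v for k,v in c.items() if k!="img"})
E
```

```text
{'time': 0.0, 'qpos': array([ 1.10770720e+00,  3.81206274e-01,  1.29827553e+00, -2.08248038e-05,
        1.46359339e+00, -2.15340763e-01]), 'qvel': array([ 5.35486097e-04, -2.04391793e-03, -4.54644591e-05,  7.70009985e-04,
       -7.56435111e-04, -1.21047069e-04]), 'tau': array([ 4.82169962e-04, -4.48458374e+01, -2.31281948e+01, -1.75471691e-04,
        4.67577745e-03, -1.43656713e-07]), 'ee_pos': array([0.13477603, 0.5329495 , 0.24770126]), 'tcp_rot': array([ 1.23556476e-01,  9.92337265e-01, -7.02477998e-04, -2.36894728e-04]), 'contact_force': array([-0.43968783,  0.99876753,  0.44851565]), 'moment': array([0.01064126, 0.02173072, 0.03711858]), 'finger_gap': 0.9980622936685183}
scene {'fx': 368.1357257775202, 'fy': 368.1357257775202, 'cx': 321.05947068394664, 'cy': 201.2355281364866, 'T': array([[-0.29643407, -0.53869108,  0.78863094,  1.27302723],
       [ 0.95503426, -0.17241464,  0.24121101,  0.17354557],
       [ 0.0060333 ,  0.82467273,  0.56557802,  0.61403315],
       [ 0.        ,  0.        ,  0.        ,  1.        ]])}
top {'fx': 361.2492093613481, 'fy': 361.2492093613481, 'cx': 314.3694362331552, 'cy': 200.5519802553637, 'T': array([[-0.00439323,  0.98832529, -0.15229516,  0.37407672],
       [-0.99942743, -0.00944893, -0.03248892, -0.0773176 ],
       [-0.03354865,  0.15206523,  0.98780092,  0.98540553],
       [ 0.        ,  0.        ,  0.        ,  1.        ]])}
wrist {'fx': 326.331501951495, 'fy': 326.331501951495, 'cx': 320.68007095661375, 'cy': 197.23758939917448, 'tool_from_camera': array([[-4.20322770e-06,  9.53166122e-01,  3.02447258e-01,
         7.77721297e-02],
       [ 9.99999980e-01,  6.39833113e-05, -1.87746774e-04,
         7.23087906e-04],
       [-1.98305442e-04,  3.02447252e-01, -9.53166103e-01,
        -1.27051778e-01],
       [ 0.00000000e+00,  0.00000000e+00,  0.00000000e+00,
         1.00000000e+00]])}
```

View pics/scene0.png

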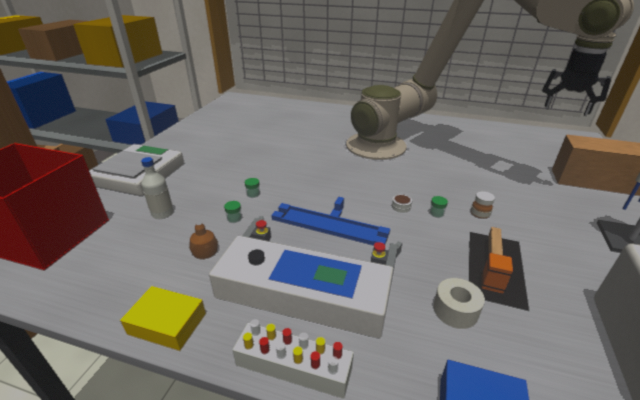

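View pics/top0.png

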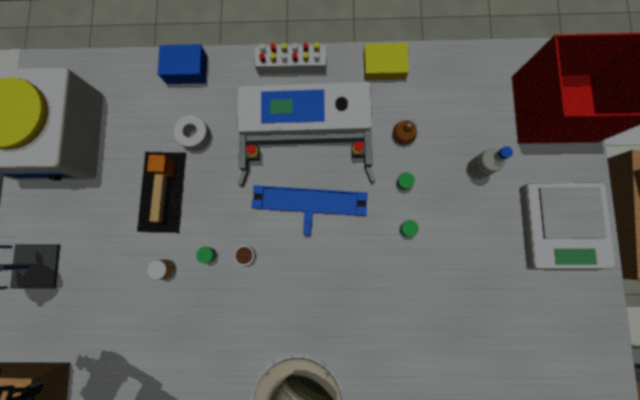

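View pics/wrist0.png

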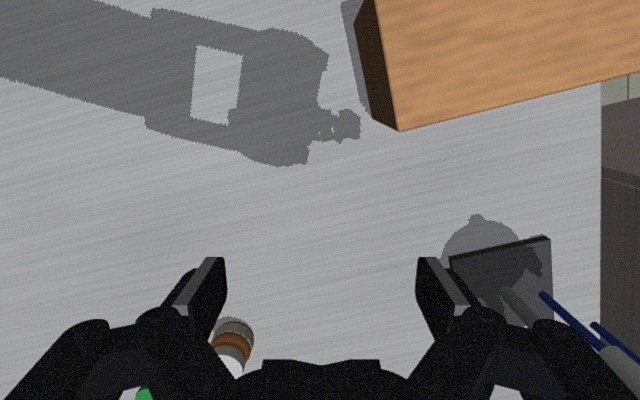

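The top view shows three green caps at (205,255), (405,181) and (410,229). The tray is at about (309,200), the dock is above it, the mallet is at (157,190) on its mat, and the red pins are at (252,150) and (359,147). Next I'll measure these.

```bash
cat > h.py <<'E'
from workcell import status,cams,arm
import cv2, numpy as np
from scipy.spatial.transform import Rotation as R
def cam(n):
    o=status.get_obs(); c=cams.camera(n)
    if n=="wrist":
        T=np.eye(4);T[:3,:3]=R.from_quat(o["tcp_rot"]).as_matrix();T[:3,3]=o["ee_pos"]
        c["T"]=T@c["tool_from_camera"]
    return c
def ray(c,u,v):
    d=np.array([(u-c["cx"])/c["fx"],-(v-c["cy"])/c["fy"],-1.]); return c["T"][:3,3],c["T"][:3,:3]@d
def on(c,u,v,z):
    o,d=ray(c,u,v); return o+d*(z-o[2])/d[2]
def proj(c,p):
    q=np.linalg.inv(c["T"])@np.append(p,1); return np.array([c["cx"]-c["fx"]*q[0]/q[2],c["cy"]+c["fy"]*q[1]/q[2]])
def tri(c1,p1,c2,p2):
    A=[];b=[]
    for c,p in((c1,p1),(c2,p2)):
        o,d=ray(c,*p);d/=np.linalg.norm(d);M=np.eye(3)-np.outer(d,d);A.append(M);b.append(M@o)
    return np.linalg.lstsq(np.vstack(A),np.hstack(b),rcond=None)[0]
COL={"green":((45,80,40),(85,255,255)),"blue":((105,120,60),(125,255,255)),"red":((0,150,80),(6,255,255)),"orange":((6,170,120),(14,255,255))}
def mask(c,name):
    h=cv2.cvtColor(c["img"],cv2.COLOR_BGR2HSV);return cv2.inRange(h,*[np.array(x) for x in COL[name]])
def blobs(c,name,amin=25):
    cs,_=cv2.findContours(mask(c,name),cv2.RETR_EXTERNAL,cv2.CHAIN_APPROX_NONE);out=[]
    for k in cs:
        a=cv2.contourArea(k)
        if a>=amin:
            m=cv2.moments(k);out.append((m["m10"]/m["m00"],m["m01"]/m["m00"],a,cv2.minAreaRect(k)))
    return out
def save(c,name,box=None,s=1):
    im=c["img"]
    if box: im=im[box[1]:box[3],box[0]:box[2]]
    cv2.imwrite(f"pics/{name}.png",cv2.resize(im,None,fx=s,fy=s,interpolation=cv2.INTER_CUBIC))
E
python3 - <<'E'
from h import *
np.set_printoptions(precision=4,suppress=True)
ct=cam("top");cs=cam("scene")
Z={"green":.043,"blue":.015,"red":.075,"orange":.073}
for n in COL:
    for nm,c in (("top",ct),("scene",cs)):
        for b in blobs(c,n):
            print(n,nm,np.round(b[:3],1),np.round(b[3][0]+b[3][1]+(b[3][2],),1),on(c,b[0],b[1],Z[n]))
save(ct,"topc",(130,120,450,280),2.5);save(cs,"scenec",(190,160,540,320),2.2)
E
```

```text
green top [575.1 256.  542.5] [575. 256.  14.  40.  90.] [ 0.3717 -0.7031  0.043 ]
green top [204.9 254.6 213.5] [205.  254.5  15.   18.   90. ] [0.3796 0.2398 0.043 ]
green top [409.3 228.1 212.5] [409.5 228.   16.   17.   90. ] [ 0.445  -0.2918  0.043 ]
green top [405.6 180.4 202. ] [406. 180.  16.  16.  90.] [ 0.571  -0.2876  0.043 ]
green top [281.1 106.  238.5] [281. 106.  12.  20.  90.] [0.7843 0.0445 0.043 ]
green scene [330.  274.6 358. ] [329.7 274.4  29.6  14.   12.5] [0.7343 0.0298 0.043 ]
green scene [232.  206.7 141.5] [231.5 207.   12.   15.   90. ] [ 0.574  -0.2895  0.043 ]
green scene [439.  201.8 135.5] [439.5 202.   12.   15.   90. ] [0.3806 0.2393 0.043 ]
green scene [251.6 182.8 109. ] [251.5 183.   10.   13.   90. ] [ 0.4476 -0.2939  0.043 ]
green scene [151.7 149.5 105. ] [151.5 149.5  26.8   5.4   9.5] [ 0.3545 -0.7157  0.043 ]
blue top [ 309.3  201.6 2539. ] [308.6 211.9 114.3  46.5   3.5] [ 0.521  -0.0317  0.015 ]
blue top [505.7 151.8  90.5] [505.5 152.   10.   11.   90. ] [ 0.6531 -0.568   0.015 ]
blue top [ 292.5  106.  1835.5] [292.5 105.9  31.1  61.9  88
[... 983 characters left out ...]
3  0.075 ]
red scene [314.9 358.8  91. ] [315. 359.   8.  16.   0.] [0.9484 0.066  0.075 ]
red scene [337.3 348.3  71. ] [337.5 349.   14.    7.   90. ] [0.9196 0.0952 0.075 ]
red scene [263.8 344.4  81.5] [263.5 345.   14.    7.   90. ] [ 0.9491 -0.0225  0.075 ]
red scene [286.5 334.9  71. ] [286.5 335.5  13.    7.   90. ] [0.921  0.0065 0.075 ]
red scene [379.9 246.3  26. ] [379.5 246.5   5.    9.   90. ] [0.6495 0.1189 0.075 ]
red scene [260.7 223.5  37.5] [260.5 223.5   5.    9.   90. ] [ 0.6544 -0.1652  0.075 ]
red scene [  27.8  200.9 2645. ] [ 27.2 201.7  80.6 121.3  15.5] [ 0.7498 -0.7746  0.075 ]
orange scene [500.6 261.9 280. ] [500.9 261.9  25.1  13.8  12.1] [0.619  0.3696 0.073 ]
```

View pics/topc.png

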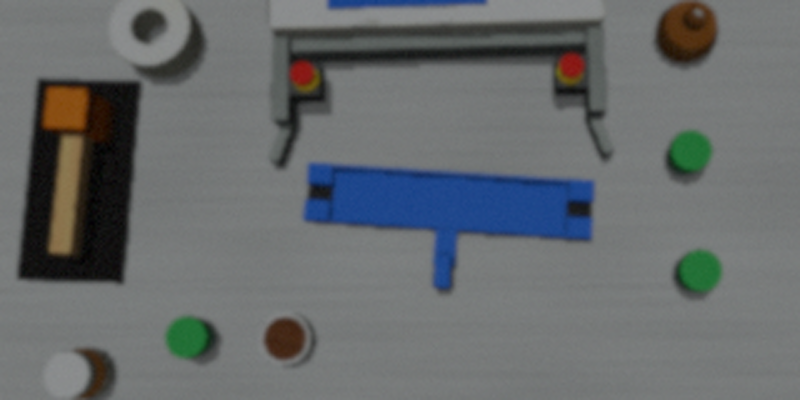

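View pics/scenec.png

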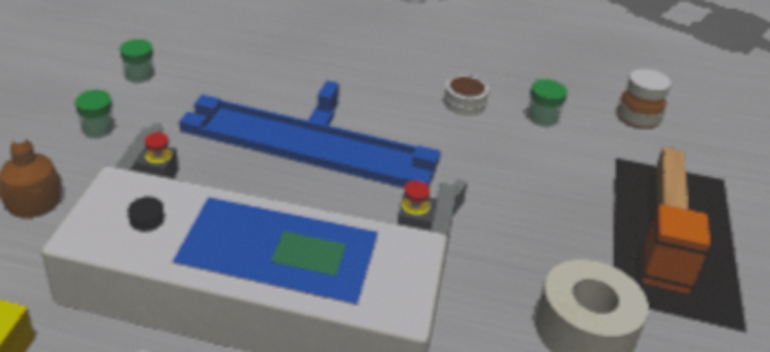

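```bash
cat >> h.py <<'E'
np.set_printoptions(precision=4,suppress=True)
def go(x,y,z,yaw=180.):
    """print the move to TCP x,y,z with tool pointing down, tool x at world angle yaw(deg)"""
    o=status.get_obs();r=R.from_quat(o["tcp_rot"])
    a=np.radians(yaw);X=np.array([np.cos(a),np.sin(a),0]);Zt=np.array([0,0,-1.]);T=R.from_matrix(np.c_[X,np.cross(Zt,X),Zt])
    d=r.inv().apply(np.array([x,y,z])-o["ee_pos"])*100
    print("t=%.2f"%o["time"],"shift cm",d,"turn deg",np.degrees((r.inv()*T).as_rotvec()),"F",o["contact_force"],"gap",round(o["finger_gap"],3))
E
python3 -c "
from h import *
go(.56,-.02,.28,180)"
```

```text
t=0.25 shift cm [-54.7814 -43.1927  -3.1759] turn deg [ -0.035   -0.0123 -14.1998] F [-0.3309  0.1979  0.0731] gap 1.002
```

```bash
python3 -m jog '[{"tx":-3.42,"ty":-2.7,"tz":-0.2},{"tx":-3.42,"ty":-2.7,"tz":-0.2},{"tx":-3.42,"ty":-2.7,"tz":-0.2},{"tx":-3.42,"ty":-2.7,"tz":-0.2},{"tx":-3.42,"ty":-2.7,"tz":-0.2},{"tx":-3.42,"ty":-2.7,"tz":-0.2},{"tx":-3.42,"ty":-2.7,"tz":-0.2},{"tx":-3.42,"ty":-2.7,"tz":-0.2},{"tx":-3.42,"ty":-2.7,"tz":-0.2},{"tx":-3.42,"ty":-2.7,"tz":-0.2},{"tx":-3.42,"ty":-2.7,"tz":-0.2},{"tx":-3.42,"ty":-2.7,"tz":-0.2},{"tx":-3.42,"ty":-2.7,"tz":-0.2},{"tx":-3.42,"ty":-2.7,"tz":-0.2},{"tx":-3.42,"ty":-2.7,"tz":-0.2},{"tx":-3.42,"ty":-2.7,"tz":-0.2},{"az":-7.1},{"az":-7.1},{}]'
python3 - <<'E'
from h import *
go(.56,-.02,.28,180)
c=cam("wrist");save(c,"w1")
for n in ("blue","red","green"):
    for b in blobs(c,n,60): print(n,np.round(b[:3],1))
E
```

```text
t=0.25 shift cm [-54.7814 -43.1927  -3.1759] turn deg [ -0.035   -0.0123 -14.1998] F [-0.3309  0.1979  0.0731] gap 1.002
green [143.6 393.5 164.5]validation failed for argument at $[0]...
```

View pics/w1.png

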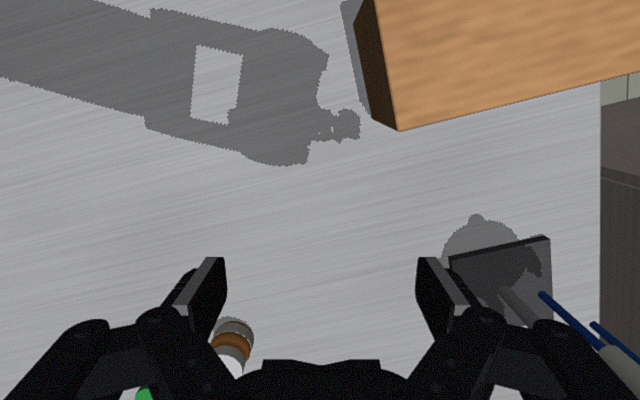

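The arm did not move: row 0 was refused, probably because every key is required. I'll resend with full rows.

```bash
python3 -m jog '[{"tx":-3.42,"ty":-2.7,"tz":-0.2,"ax":0,"ay":0,"az":0,"grip":1},{"tx":-3.42,"ty":-2.7,"tz":-0.2,"ax":0,"ay":0,"az":0,"grip":1},{"tx":-3.42,"ty":-2.7,"tz":-0.2,"ax":0,"ay":0,"az":0,"grip":1},{"tx":-3.42,"ty":-2.7,"tz":-0.2,"ax":0,"ay":0,"az":0,"grip":1},{"tx":-3.42,"ty":-2.7,"tz":-0.2,"ax":0,"ay":0,"az":0,"grip":1},{"tx":-3.42,"ty":-2.7,"tz":-0.2,"ax":0,"ay":0,"az":0,"grip":1},{"tx":-3.42,"ty":-2.7,"tz":-0.2,"ax":0,"ay":0,"az":0,"grip":1},{"tx":-3.42,"ty":-2.7,"tz":-0.2,"ax":0,"ay":0,"az":0,"grip":1}]'
```

```text
time: 1.3
ee_pos: [0.3478, 0.2554, 0.2645]
tcp_rot: [0.124, 0.992, 0.0, 0.0]
contact_force: [-0.0, 0.6, -0.4]
finger_gap: 0.999
```

```bash
python3 -m jog '[{"tx":-3.42,"ty":-2.7,"tz":-0.2,"ax":0,"ay":0,"az":0,"grip":1},{"tx":-3.42,"ty":-2.7,"tz":-0.2,"ax":0,"ay":0,"az":0,"grip":1},{"tx":-3.42,"ty":-2.7,"tz":-0.2,"ax":0,"ay":0,"az":0,"grip":1},{"tx":-3.42,"ty":-2.7,"tz":-0.2,"ax":0,"ay":0,"az":0,"grip":1},{"tx":-3.42,"ty":-2.7,"tz":-0.2,"ax":0,"ay":0,"az":0,"grip":1},{"tx":-3.42,"ty":-2.7,"tz":-0.2,"ax":0,"ay":0,"az":0,"grip":1},{"tx":-3.42,"ty":-2.7,"tz":-0.2,"ax":0,"ay":0,"az":0,"grip":1},{"tx":-3.42,"ty":-2.7,"tz":-0.2,"ax":0,"ay":0,"az":0,"grip":1},{"tx":0,"ty":0,"tz":0,"ax":0,"ay":0,"az":-7.1,"grip":1},{"tx":0,"ty":0,"tz":0,"ax":0,"ay":0,"az":-7.1,"grip":1},{"tx":0,"ty":0,"tz":0,"ax":0,"ay":0,"az":0,"grip":1}]'
python3 - <<'E'
from h import *
go(.56,-.02,.28,180)
c=cam("wrist");save(c,"w2")
for n in ("blue","red","green"):
    for b in blobs(c,n,60): print(n,np.round(b[:3],1))
E
```

```text
time: 2.68
ee_pos: [0.5594, -0.0199, 0.2802]
tcp_rot: [0.001, 1.0, 0.0, -0.0]
contact_force: [0.3, -1.5, -0.1]
finger_gap: 1.002
t=2.67 shift cm [-0.0589 -0.0101  0.0215] turn deg [ 0.0032 -0.0116 -0.0671] F [ 0.2881 -1.4619 -0.1355] gap 1.002
blue [ 346.4  334.4 7504.5]
blue [  309.6   126.  14421.5]
red [193.2 256.  327.5]
red [444.7 252.2 330.5]
green [ 369.7  338.  1209.5]
green [  89.1  173.8 1499. ]
green [  58.4   55.7 2059.5]
green [573.4   3.3 273.5]
```

View pics/w2.png

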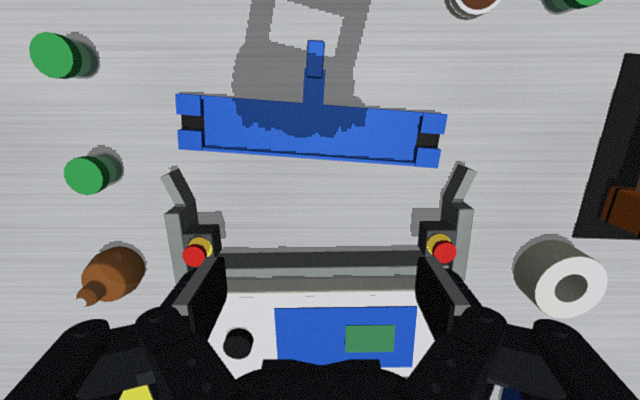

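Run:
```python
import cv2,numpy as np
im=cv2.imread("pics/w2.png")
a=cv2.resize(im[85:165,165:240],None,fx=5,fy=5,interpolation=cv2.INTER_CUBIC)
b=cv2.resize(im[100:180,385:460],None,fx=5,fy=5,interpolation=cv2.INTER_CUBIC)
cv2.imwrite("pics/z1.png",np.hstack([a,b]))
```

```text
(no output)
```

View pics/z1.png

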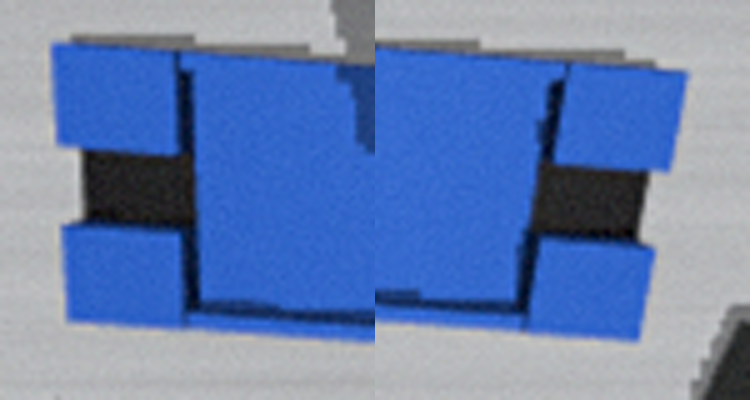

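Run:
```python
from h import *
o=status.get_obs();c=cams.camera("wrist") if 0 else None
c={"fx":326.3315,"fy":326.3315,"cx":320.68,"cy":197.2376}
T=np.eye(4);T[:3,:3]=R.from_quat(o["tcp_rot"]).as_matrix();T[:3,3]=o["ee_pos"]
tc=np.array([[-4.2e-6,.953166,.302447,.0777721],[1,6.4e-5,-1.877e-4,.000723],[-1.98e-4,.302447,-.953166,-.12705],[0,0,0,1]])
c["T"]=T@tc
P=[on(c,*p,.016) for p in((175.4,93.6),(179,149),(447.4,114),(438,168))]
for p in P: print(p)
m=sum(P)/4; y=(P[2]+P[3]-P[0]-P[1]);print("tray",m,np.degrees(np.arctan2(-y[0],y[1])),"len",np.linalg.norm(y)/2, np.linalg.norm(P[0]-P[1]),np.linalg.norm(P[2]-P[3]))
r=on(c,193.2,256,.076);l=on(c,444.7,252.2,.076);print("pins",r,l,(r+l)/2,np.linalg.norm(r-l),np.degrees(np.arctan2(-(l-r)[0],(l-r)[1])))
for p in((89.1,173.8),(58.4,55.7)): print(on(c,*p,.043))
```

```text
[ 0.4811 -0.1849  0.016 ]
[ 0.5445 -0.1892  0.016 ]
[0.5045 0.1286 0.016 ]
[0.5686 0.1245 0.016 ]
tray [ 0.5247 -0.0302  0.016 ] -4.328074476820359 len 0.31450680360346384 0.06358960248006193 0.0642449042350515
pins [ 0.656  -0.1633  0.076 ] [0.652  0.1203 0.076 ] [ 0.654  -0.0215  0.076 ] 0.2836270934869449 0.8153411874916286
[ 0.5684 -0.2842  0.043 ]
[ 0.4437 -0.2888  0.043 ]
```

```bash
python3 -m jog '[{"tx":0,"ty":-5,"tz":0.6,"ax":0,"ay":0,"az":0,"grip":1},{"tx":0,"ty":-5,"tz":0.6,"ax":0,"ay":0,"az":0,"grip":1},{"tx":0,"ty":-5,"tz":0.6,"ax":0,"ay":0,"az":0,"grip":1},{"tx":0,"ty":-5,"tz":0.6,"ax":0,"ay":0,"az":0,"grip":1},{"tx":0,"ty":-5,"tz":0.6,"ax":0,"ay":0,"az":0,"grip":1},{"tx":0,"ty":0,"tz":0,"ax":0,"ay":0,"az":0,"grip":1}]'
python3 - <<'E'
from h import *
print(arm.tip_extent)
c=cam("wrist");save(c,"w3")
for b in blobs(c,"green",100): print(np.round(b[:3],1),on(c,b[0],b[1],.039))
ct=cam("top")
for b in blobs(ct,"green",100): print("top",np.round(b[:3],1),on(ct,b[0],b[1],.039))
E
```

```text
time: 3.48
ee_pos: [0.5588, -0.2727, 0.2491]
tcp_rot: [0.003, 1.0, 0.0, -0.001]
contact_force: [0.3, -0.2, -0.2]
finger_gap: 1.001
0.017
[611.2 353.6 629.5] [0.7999 0.0981 0.039 ]
[ 304.6  182.4 1316. ] [ 0.5711 -0.289   0.039 ]
[ 296.6   51.9 1785.5] [ 0.4429 -0.2938  0.039 ]
top [575.2 256.  541.5] [ 0.3717 -0.7058  0.039 ]
top [281. 106. 238.] [0.786  0.0451 0.039 ]
```

View pics/w3.png

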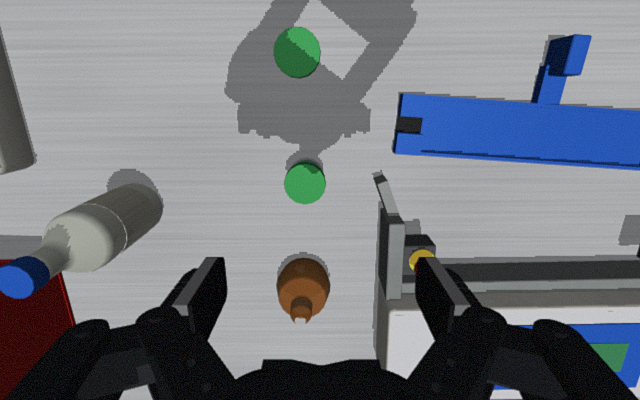

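Run:
```python
from h import *
c=cam("top");save(c,"top3")
```

```text
(no output)
```

View pics/top3.png

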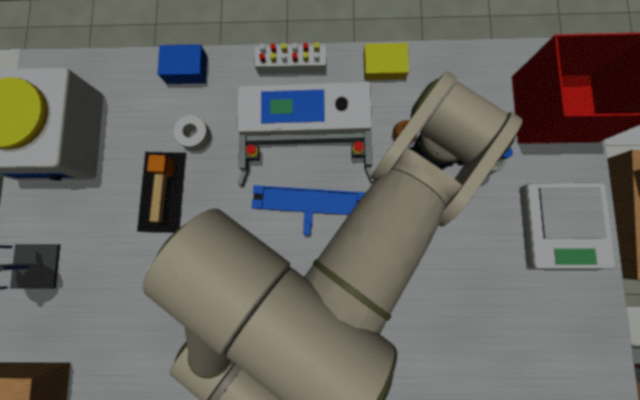

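```bash
python3 -c "
from h import *
go(.571,-.290,.032,180)"
```

```text
t=3.62 shift cm [-1.1441 -2.1033 21.8533] turn deg [ 0.0092  0.0102 -0.0321] F [-0.2177  0.3794  0.0799] gap 0.997
```

```bash
python3 -m jog '[{"tx":-1.1,"ty":-2.1,"tz":0,"ax":0,"ay":0,"az":0,"grip":1},{"tx":0,"ty":0,"tz":4,"ax":0,"ay":0,"az":0,"grip":1},{"tx":0,"ty":0,"tz":4,"ax":0,"ay":0,"az":0,"grip":1},{"tx":0,"ty":0,"tz":4,"ax":0,"ay":0,"az":0,"grip":1},{"tx":0,"ty":0,"tz":4,"ax":0,"ay":0,"az":0,"grip":1},{"tx":0,"ty":0,"tz":3,"ax":0,"ay":0,"az":0,"grip":1},{"tx":0,"ty":0,"tz":1.8,"ax":0,"ay":0,"az":0,"grip":1},{"tx":0,"ty":0,"tz":1,"ax":0,"ay":0,"az":0,"grip":1},{"tx":0,"ty":0,"tz":0,"ax":0,"ay":0,"az":0,"grip":0.4},{"tx":0,"ty":0,"tz":0,"ax":0,"ay":0,"az":0,"grip":-1},{"tx":0,"ty":0,"tz":0,"ax":0,"ay":0,"az":0,"grip":-1},{"tx":0,"ty":0,"tz":0,"ax":0,"ay":0,"az":0,"grip":-1},{"tx":0,"ty":0,"tz":0,"ax":0,"ay":0,"az":0,"grip":-1},{"tx":0,"ty":0,"tz":0,"ax":0,"ay":0,"az":0,"grip":-1}]' 35
python3 - <<'E'
from h import *
c=cam("wrist");save(c,"w4")
E
```

```text
time: 5.38
ee_pos: [0.5709, -0.2911, 0.0336]
tcp_rot: [-0.0, 1.0, -0.001, 0.001]
contact_force: [-0.7, 1.1, 5.9]
finger_gap: 0.505
```

View pics/w4.png

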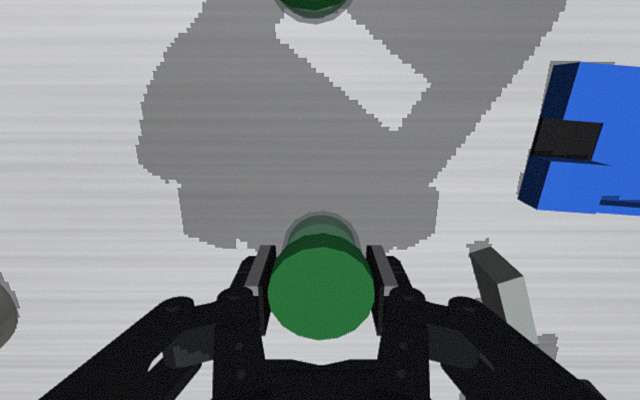

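```bash
python3 -m jog '[{"tx":0,"ty":0,"tz":-2,"ax":0,"ay":0,"az":0,"grip":-1},{"tx":0,"ty":0,"tz":-4,"ax":0,"ay":0,"az":0,"grip":-1},{"tx":0,"ty":0,"tz":-4,"ax":0,"ay":0,"az":0,"grip":-1},{"tx":1,"ty":3.6,"tz":0,"ax":0,"ay":0,"az":0,"grip":-1},{"tx":1,"ty":3.6,"tz":0,"ax":0,"ay":0,"az":0,"grip":-1},{"tx":1,"ty":3.6,"tz":0,"ax":0,"ay":0,"az":0,"grip":-1},{"tx":1.1,"ty":3.6,"tz":0,"ax":0,"ay":0,"az":0,"grip":-1},{"tx":1.1,"ty":3.6,"tz":0,"ax":0,"ay":0,"az":0,"grip":-1},{"tx":0,"ty":0,"tz":0,"ax":0,"ay":0,"az":0,"grip":-1}]'
python3 - <<'E'
from h import *
go(.5187,-.110,.039)
c=cam("wrist");save(c,"w5")
E
```

```text
time: 6.55
ee_pos: [0.5177, -0.1089, 0.1327]
tcp_rot: [-0.001, 1.0, 0.0, -0.0]
contact_force: [-0.4, -0.7, -1.2]
finger_gap: 0.501
t=6.55 shift cm [-0.1042 -0.1184  9.3693] turn deg [ 0.0189 -0.0228  0.1437] F [-0.3546 -0.7111 -1.1869] gap 0.501
```

View pics/w5.png

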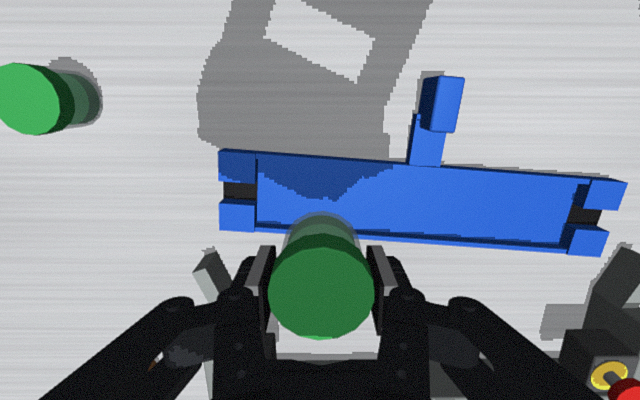

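```bash
python3 -m jog '[{"tx":-0.1,"ty":-0.1,"tz":3,"ax":0,"ay":0,"az":0,"grip":-1},{"tx":0,"ty":0,"tz":3,"ax":0,"ay":0,"az":0,"grip":-1},{"tx":0,"ty":0,"tz":2,"ax":0,"ay":0,"az":0,"grip":-1},{"tx":0,"ty":0,"tz":1,"ax":0,"ay":0,"az":0,"grip":-1},{"tx":0,"ty":0,"tz":0.4,"ax":0,"ay":0,"az":0,"grip":-1},{"tx":0,"ty":0,"tz":0,"ax":0,"ay":0,"az":0,"grip":-1}]'
```

```text
time: 7.35
ee_pos: [0.5197, -0.1122, 0.0387]
tcp_rot: [0.0, 1.0, -0.0, 0.0]
contact_force: [-0.4, 0.3, -1.2]
finger_gap: 0.499
```

```bash
python3 -m jog '[{"tx":0,"ty":0,"tz":0.1,"ax":0,"ay":0,"az":0,"grip":-1},{"tx":0,"ty":0,"tz":0.1,"ax":0,"ay":0,"az":0,"grip":-1},{"tx":0,"ty":0,"tz":0,"ax":0,"ay":0,"az":0,"grip":-1}]'; python3 -m jog '[{"tx":0,"ty":0,"tz":0,"ax":0,"ay":0,"az":0,"grip":0.4},{"tx":0,"ty":0,"tz":0,"ax":0,"ay":0,"az":0,"grip":0.4},{"tx":0,"ty":0,"tz":0,"ax":0,"ay":0,"az":0,"grip":0.4},{"tx":0,"ty":0,"tz":-1,"ax":0,"ay":0,"az":0,"grip":0.4},{"tx":0,"ty":0,"tz":-4,"ax":0,"ay":0,"az":0,"grip":0.4},{"tx":0,"ty":0,"tz":-5,"ax":0,"ay":0,"az":0,"grip":0.6},{"tx":0,"ty":0,"tz":-4,"ax":0,"ay":0,"az":0,"grip":1},{"tx":0,"ty":0,"tz":0,"ax":0,"ay":0,"az":0,"grip":1}]'
python3 - <<'E'
from h import *
c=cam("wrist");save(c,"w6")
for b in blobs(c,"green",100): print(np.round(b[:3],1),on(c,b[0],b[1],.039))
go(.444,-.294,.10)
E
```

```text
time: 7.72
ee_pos: [0.5198, -0.112, 0.0376]
tcp_rot: [-0.0, 1.0, -0.0, 0.001]
contact_force: [-2.6, 0.4, 8.9]
finger_gap: 0.501
time: 8.72
ee_pos: [0.5205, -0.1122, 0.1798]
tcp_rot: [-0.0, 1.0, -0.001, 0.003]
contact_force: [-0.7, -0.6, -0.3]
finger_gap: 0.997
[ 321.5  188.9 2145.5] [ 0.5213 -0.111   0.039 ]
[  89.4   93.2 3388. ] [ 0.4434 -0.2926  0.039 ]
t=8.78 shift cm [  7.5859 -18.2019   7.7704] turn deg [-0.0692  0.1481  0.0069] F [-0.4168  1.1033 -0.3484] gap 0.999
```

View pics/w6.png

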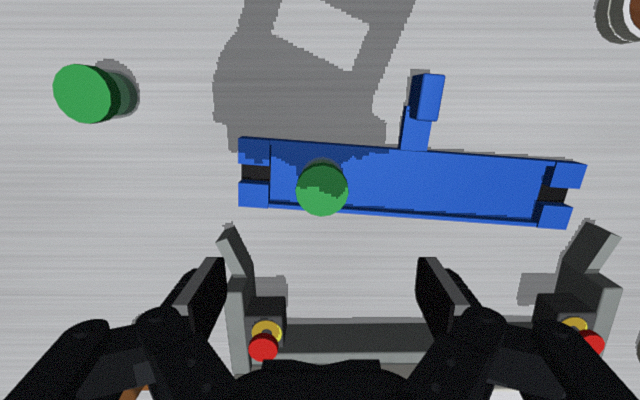

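```bash
python3 -m jog '[{"tx":1.9,"ty":-4.5,"tz":0,"ax":0,"ay":0,"az":0,"grip":1},{"tx":1.9,"ty":-4.5,"tz":1,"ax":0,"ay":0,"az":0,"grip":1},{"tx":1.9,"ty":-4.5,"tz":1,"ax":0,"ay":0,"az":0,"grip":1},{"tx":1.9,"ty":-4.5,"tz":0,"ax":0,"ay":0,"az":0,"grip":1},{"tx":0,"ty":0,"tz":0,"ax":0,"ay":0,"az":0,"grip":1}]'
python3 - <<'E'
from h import *
c=cam("wrist");save(c,"w7")
for b in blobs(c,"green",100): print(np.round(b[:3],1),on(c,b[0],b[1],.039))
go(.444,-.294,.033)
E
```

```text
time: 9.4
ee_pos: [0.4419, -0.294, 0.1549]
tcp_rot: [0.002, 1.0, 0.001, -0.001]
contact_force: [0.4, 0.5, -0.1]
finger_gap: 0.999
[ 536.1  284.1 2748.5] [ 0.5199 -0.1094  0.039 ]
[ 320.2  201.2 2480. ] [ 0.4445 -0.2934  0.039 ]
t=9.45 shift cm [-0.17   -0.1851 12.2079] turn deg [ 0.1172 -0.1006 -0.1437] F [-0.6457  1.1643 -0.2955] gap 1.003
```

```bash
python3 -m jog '[{"tx":-0.2,"ty":-0.1,"tz":4,"ax":0,"ay":0,"az":0,"grip":1},{"tx":0,"ty":0,"tz":4,"ax":0,"ay":0,"az":0,"grip":1},{"tx":0,"ty":0,"tz":2.6,"ax":0,"ay":0,"az":0,"grip":1},{"tx":0,"ty":0,"tz":1.5,"ax":0,"ay":0,"az":0,"grip":1},{"tx":0,"ty":0,"tz":0,"ax":0,"ay":0,"az":0,"grip":0.4},{"tx":0,"ty":0,"tz":0,"ax":0,"ay":0,"az":0,"grip":-1},{"tx":0,"ty":0,"tz":0,"ax":0,"ay":0,"az":0,"grip":-1},{"tx":0,"ty":0,"tz":0,"ax":0,"ay":0,"az":0,"grip":-1},{"tx":0,"ty":0,"tz":0,"ax":0,"ay":0,"az":0,"grip":-1},{"tx":0,"ty":0,"tz":0,"ax":0,"ay":0,"az":0,"grip":-1},{"tx":0,"ty":0,"tz":-1,"ax":0,"ay":0,"az":0,"grip":-1},{"tx":0,"ty":0,"tz":-3,"ax":0,"ay":0,"az":0,"grip":-1},{"tx":0,"ty":0,"tz":-4,"ax":0,"ay":0,"az":0,"grip":-1},{"tx":0,"ty":0,"tz":-2,"ax":0,"ay":0,"az":0,"grip":-1},{"tx":0,"ty":0,"tz":0,"ax":0,"ay":0,"az":0,"grip":-1}]' 35
python3 - <<'E'
from h import *
go(.5247,-.0302,.0376)
c=cam("wrist");save(c,"w8")
E
```

```text
time: 11.32
ee_pos: [0.4458, -0.2932, 0.137]
tcp_rot: [-0.0, 1.0, -0.001, 0.001]
contact_force: [0.2, -0.1, -1.0]
finger_gap: 0.503
t=11.32 shift cm [-7.8693 26.3262  9.89  ] turn deg [-0.1479  0.1394  0.0036] F [ 0.183  -0.0645 -0.9969] gap 0.503
```

View pics/w8.png

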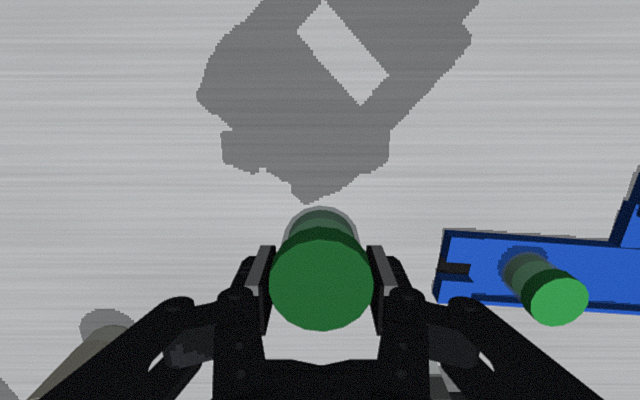

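```bash
python3 -m jog '[{"tx":-1.1,"ty":4,"tz":0,"ax":0,"ay":0,"az":0,"grip":-1},{"tx":-1.1,"ty":4,"tz":0,"ax":0,"ay":0,"az":0,"grip":-1},{"tx":-1.1,"ty":4,"tz":0,"ax":0,"ay":0,"az":0,"grip":-1},{"tx":-1.1,"ty":4,"tz":0,"ax":0,"ay":0,"az":0,"grip":-1},{"tx":-1.1,"ty":4,"tz":0,"ax":0,"ay":0,"az":0,"grip":-1},{"tx":-1.1,"ty":4,"tz":0,"ax":0,"ay":0,"az":0,"grip":-1},{"tx":-1.2,"ty":2.3,"tz":0,"ax":0,"ay":0,"az":0,"grip":-1},{"tx":0,"ty":0,"tz":0,"ax":0,"ay":0,"az":0,"grip":-1},{"tx":0,"ty":0,"tz":3,"ax":0,"ay":0,"az":0,"grip":-1},{"tx":0,"ty":0,"tz":3,"ax":0,"ay":0,"az":0,"grip":-1},{"tx":0,"ty":0,"tz":2,"ax":0,"ay":0,"az":0,"grip":-1},{"tx":0,"ty":0,"tz":1,"ax":0,"ay":0,"az":0,"grip":-1},{"tx":0,"ty":0,"tz":0,"ax":0,"ay":0,"az":0,"grip":-1}]'
```

```text
time: 13.0
ee_pos: [0.523, -0.0303, 0.0448]
tcp_rot: [0.0, 1.0, 0.0, -0.001]
contact_force: [-0.5, -0.1, -0.4]
finger_gap: 0.5
```

```bash
python3 -m jog '[{"tx":-0.1,"ty":0,"tz":0.3,"ax":0,"ay":0,"az":0,"grip":-1},{"tx":0,"ty":0,"tz":0.2,"ax":0,"ay":0,"az":0,"grip":-1},{"tx":0,"ty":0,"tz":0.1,"ax":0,"ay":0,"az":0,"grip":-1},{"tx":0,"ty":0,"tz":0,"ax":0,"ay":0,"az":0,"grip":-1}]'
```

```text
time: 13.5
ee_pos: [0.5247, -0.0299, 0.0405]
tcp_rot: [-0.0, 1.0, -0.0, 0.001]
contact_force: [-1.7, 0.1, 9.0]
finger_gap: 0.497
```

```bash
python3 -m jog '[{"tx":0,"ty":0,"tz":0,"ax":0,"ay":0,"az":0,"grip":0.4},{"tx":0,"ty":0,"tz":0,"ax":0,"ay":0,"az":0,"grip":0.4},{"tx":0,"ty":0,"tz":0,"ax":0,"ay":0,"az":0,"grip":0.4},{"tx":0,"ty":0,"tz":-1,"ax":0,"ay":0,"az":0,"grip":0.4},{"tx":0,"ty":0,"tz":-4,"ax":0,"ay":0,"az":0,"grip":0.4},{"tx":0,"ty":0,"tz":-5,"ax":0,"ay":0,"az":0,"grip":0.6},{"tx":0,"ty":0,"tz":-4,"ax":0,"ay":0,"az":0,"grip":1},{"tx":0,"ty":0,"tz":0,"ax":0,"ay":0,"az":0,"grip":1}]'
python3 - <<'E'
from h import *
c=cam("wrist");save(c,"w9")
for b in blobs(c,"green",100): print(np.round(b[:3],1),on(c,b[0],b[1],.039))
go(.42,.24,.15)
E
```

```text
time: 14.5
ee_pos: [0.5255, -0.0301, 0.1828]
tcp_rot: [-0.0, 1.0, -0.001, 0.003]
contact_force: [-0.2, 0.1, -0.8]
finger_gap: 0.994
[ 321.2  185.7 2106. ] [ 0.5244 -0.029   0.039 ]
[ 223.8  181.5 2274.5] [ 0.5207 -0.1126  0.039 ]
t=14.55 shift cm [10.4694 26.9888  3.0155] turn deg [-0.0445  0.1564  0.0044] F [ 1.2858 -0.0493 -1.5808] gap 1.002
```

View pics/w9.png

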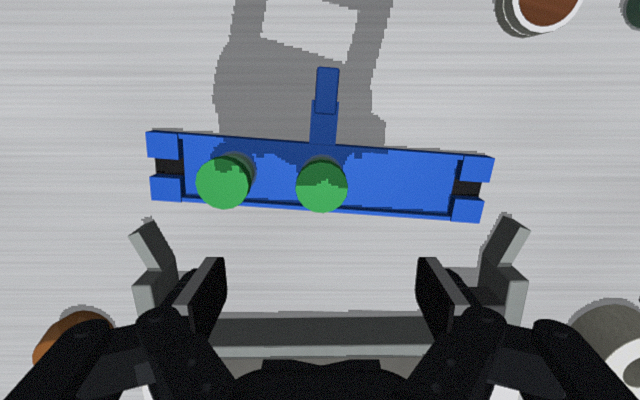

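```bash
python3 -m jog '[{"tx":1.5,"ty":3.9,"tz":0,"ax":0,"ay":0,"az":0,"grip":1},{"tx":1.5,"ty":3.9,"tz":0,"ax":0,"ay":0,"az":0,"grip":1},{"tx":1.5,"ty":3.9,"tz":0,"ax":0,"ay":0,"az":0,"grip":1},{"tx":1.5,"ty":3.9,"tz":0,"ax":0,"ay":0,"az":0,"grip":1},{"tx":1.5,"ty":3.9,"tz":0,"ax":0,"ay":0,"az":0,"grip":1},{"tx":1.5,"ty":3.9,"tz":0,"ax":0,"ay":0,"az":0,"grip":1},{"tx":1.5,"ty":3.6,"tz":0,"ax":0,"ay":0,"az":0,"grip":1},{"tx":0,"ty":0,"tz":0,"ax":0,"ay":0,"az":0,"grip":1}]'
python3 - <<'E'
from h import *
c=cam("wrist");save(c,"w10")
for b in blobs(c,"green",100): print(np.round(b[:3],1),on(c,b[0],b[1],.039))
go(.38,.24,.034)
E
```

```text
time: 15.55
ee_pos: [0.4178, 0.2417, 0.1782]
tcp_rot: [-0.002, 1.0, -0.0, -0.001]
contact_force: [0.0, -0.4, 0.2]
finger_gap: 0.997
[  33.2  295.4 2535.5] [ 0.5227 -0.0291  0.039 ]
[ 319.8  143.2 2265. ] [0.3783 0.2416 0.039 ]
t=15.60 shift cm [ 3.8261 -0.044  14.4441] turn deg [-0.042  -0.1198  0.1236] F [-0.4669 -0.5604 -0.4203] gap 0.995
```

View pics/w10.png

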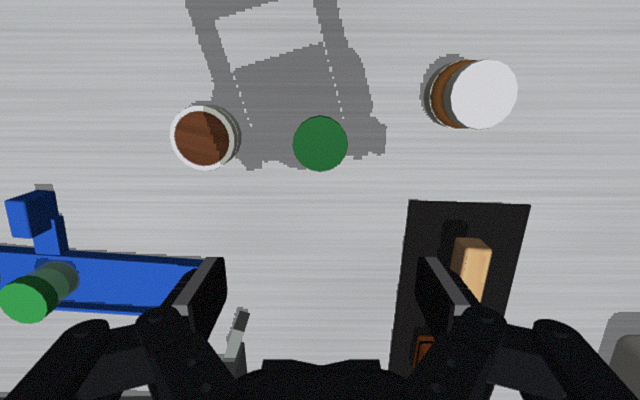

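```bash
python3 -m jog '[{"tx":3.9,"ty":0,"tz":0,"ax":0,"ay":0,"az":0,"grip":0.6},{"tx":0,"ty":0,"tz":4,"ax":0,"ay":0,"az":0,"grip":0.6},{"tx":0,"ty":0,"tz":4,"ax":0,"ay":0,"az":0,"grip":0.6},{"tx":0,"ty":0,"tz":4,"ax":0,"ay":0,"az":0,"grip":0.6},{"tx":0,"ty":0,"tz":2.4,"ax":0,"ay":0,"az":0,"grip":0.6},{"tx":0,"ty":0,"tz":0,"ax":0,"ay":0,"az":0,"grip":0.3},{"tx":0,"ty":0,"tz":0,"ax":0,"ay":0,"az":0,"grip":-1},{"tx":0,"ty":0,"tz":0,"ax":0,"ay":0,"az":0,"grip":-1},{"tx":0,"ty":0,"tz":0,"ax":0,"ay":0,"az":0,"grip":-1},{"tx":0,"ty":0,"tz":0,"ax":0,"ay":0,"az":0,"grip":-1},{"tx":0,"ty":0,"tz":-1,"ax":0,"ay":0,"az":0,"grip":-1},{"tx":0,"ty":0,"tz":-3,"ax":0,"ay":0,"az":0,"grip":-1},{"tx":0,"ty":0,"tz":-4,"ax":0,"ay":0,"az":0,"grip":-1},{"tx":0,"ty":0,"tz":-2,"ax":0,"ay":0,"az":0,"grip":-1},{"tx":0,"ty":0,"tz":0,"ax":0,"ay":0,"az":0,"grip":-1}]' 35
python3 - <<'E'
from h import *
go(.5307,.0496,.04)
c=cam("wrist");save(c,"w11")
E
```

```text
time: 17.48
ee_pos: [0.3808, 0.2404, 0.1367]
tcp_rot: [-0.0, 1.0, 0.001, 0.002]
contact_force: [0.0, 0.4, -1.0]
finger_gap: 0.494
t=17.48 shift cm [-14.9545 -19.0916   9.7   ] turn deg [0.0612 0.1828 0.0105] F [ 0.0049  0.3951 -1.0275] gap 0.494
```

View pics/w11.png

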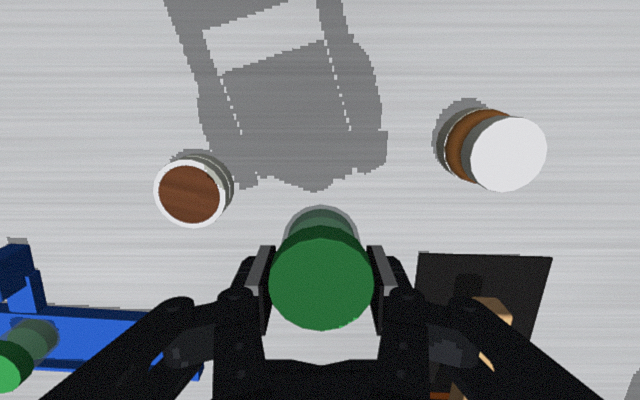

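Jar held. Moving it to the left slot.

```bash
python3 -m jog '[{"tx":-3,"ty":-3.8,"tz":0,"ax":0,"ay":0,"az":0,"grip":-1},{"tx":-3,"ty":-3.8,"tz":0,"ax":0,"ay":0,"az":0,"grip":-1},{"tx":-3,"ty":-3.8,"tz":0,"ax":0,"ay":0,"az":0,"grip":-1},{"tx":-3,"ty":-3.8,"tz":0,"ax":0,"ay":0,"az":0,"grip":-1},{"tx":-3,"ty":-3.9,"tz":0,"ax":0,"ay":0,"az":0,"grip":-1},{"tx":0,"ty":0,"tz":0,"ax":0,"ay":0,"az":0,"grip":-1},{"tx":0,"ty":0,"tz":0,"ax":0,"ay":0,"az":0,"grip":-1},{"tx":0,"ty":0,"tz":3,"ax":0,"ay":0,"az":0,"grip":-1},{"tx":0,"ty":0,"tz":3,"ax":0,"ay":0,"az":0,"grip":-1},{"tx":0,"ty":0,"tz":2,"ax":0,"ay":0,"az":0,"grip":-1},{"tx":0,"ty":0,"tz":1,"ax":0,"ay":0,"az":0,"grip":-1},{"tx":0,"ty":0,"tz":0,"ax":0,"ay":0,"az":0,"grip":-1}]'
python3 -c "
from h import *
go(.5307,.0496,.04)"
```

```text
time: 19.02
ee_pos: [0.5299, 0.0498, 0.0451]
tcp_rot: [-0.0, 1.0, 0.0, -0.001]
contact_force: [-0.3, -0.3, -1.0]
finger_gap: 0.502
t=19.02 shift cm [-0.0797 -0.0225  0.5073] turn deg [ 0.0115 -0.0665  0.0536] F [-0.251  -0.3239 -0.9974] gap 0.502
```

```bash
python3 -m jog '[{"tx":-0.1,"ty":0,"tz":0.3,"ax":0,"ay":0,"az":0,"grip":-1},{"tx":0,"ty":0,"tz":0.2,"ax":0,"ay":0,"az":0,"grip":-1},{"tx":0,"ty":0,"tz":0.1,"ax":0,"ay":0,"az":0,"grip":-1},{"tx":0,"ty":0,"tz":0,"ax":0,"ay":0,"az":0,"grip":-1}]'
```

```text
time: 19.52
ee_pos: [0.5316, 0.0492, 0.0398]
tcp_rot: [-0.0, 1.0, -0.0, 0.0]
contact_force: [-0.7, -0.0, 3.4]
finger_gap: 0.506
```

```bash
python3 -m jog '[{"tx":0,"ty":0,"tz":0,"ax":0,"ay":0,"az":0,"grip":0.4},{"tx":0,"ty":0,"tz":0,"ax":0,"ay":0,"az":0,"grip":0.4},{"tx":0,"ty":0,"tz":0,"ax":0,"ay":0,"az":0,"grip":0.4},{"tx":0,"ty":0,"tz":-1,"ax":0,"ay":0,"az":0,"grip":0.4},{"tx":0,"ty":0,"tz":-4,"ax":0,"ay":0,"az":0,"grip":0.4},{"tx":0,"ty":0,"tz":-5,"ax":0,"ay":0,"az":0,"grip":0.6},{"tx":0,"ty":-4,"tz":-6,"ax":0,"ay":0,"az":0,"grip":1},{"tx":-2,"ty":-4,"tz":-6,"ax":0,"ay":0,"az":0,"grip":1},{"tx":0,"ty":0,"tz":0,"ax":0,"ay":0,"az":0,"grip":1}]'
python3 - <<'E'
from h import *
c=cam("wrist");save(c,"w12");np.save("w12T.npy",c["T"]);print(c["T"][:3,3])
for b in blobs(c,"green",100): print(np.round(b[:3],1),on(c,b[0],b[1],.043))
for b in blobs(c,"red",100): print("red",np.round(b[:3],1),on(c,b[0],b[1],.073))
E
```

```text
time: 20.65
ee_pos: [0.5498, -0.021, 0.2457]
tcp_rot: [0.001, 1.0, -0.001, 0.004]
contact_force: [-0.0, 0.8, -1.5]
finger_gap: 1.004
[ 0.4712 -0.0197  0.3721]
[381.1 358.8 671. ] [0.7939 0.0552 0.043 ]
[ 391.1  150.3 1505.5] [0.5288 0.0507 0.043 ]
[ 312.3  144.9 1459. ] [ 0.5232 -0.0291  0.043 ]
[ 230.2  141.5 1576.5] [ 0.5196 -0.1116  0.043 ]
red [179.  274.2 134. ] [ 0.6534 -0.169   0.073 ]
red [461.1 271.1 197. ] [0.65   0.1252 0.073 ]
```

View pics/w12.png

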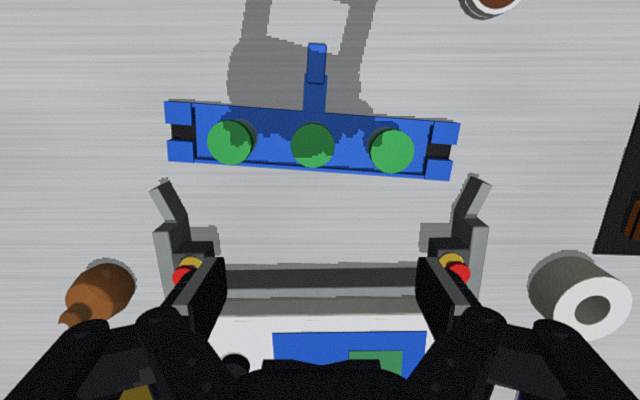

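Run:
```python
from h import *
c=cam("wrist");
m=cv2.cvtColor(c["img"],cv2.COLOR_BGR2HSV)
print("block top", on(c,317,46,.042),on(c,317,80,.042))
save(c,"z2",(290,30,345,120),6)
go(.4469,-.0243,.12,175.7)
```

```text
block top [ 0.4299 -0.0222  0.042 ] [ 0.4593 -0.0224  0.042 ]
t=20.75 shift cm [10.0856 -0.5469 12.1506] turn deg [0.0072 0.0004 4.27  ] F [-0.542   0.8693 -0.6331] gap 1.001
```

View pics/z2.png

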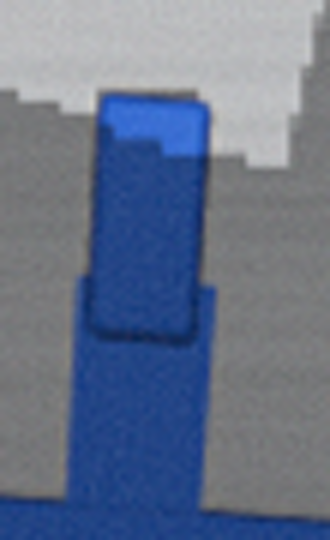

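```bash
python3 -m jog '[{"tx":3.3,"ty":-0.2,"tz":3,"ax":0,"ay":0,"az":0,"grip":0.2},{"tx":3.3,"ty":-0.2,"tz":3,"ax":0,"ay":0,"az":0,"grip":0.2},{"tx":3.5,"ty":-0.1,"tz":3,"ax":0,"ay":0,"az":0,"grip":0.2},{"tx":0,"ty":0,"tz":3,"ax":0,"ay":0,"az":4.3,"grip":0.2},{"tx":0,"ty":0,"tz":0,"ax":0,"ay":0,"az":0,"grip":0.2}]'
python3 - <<'E'
from h import *
go(.447,-.0243,.033,175.7)
c=cam("wrist");save(c,"w13")
E
```

```text
time: 21.38
ee_pos: [0.4454, -0.0229, 0.1197]
tcp_rot: [0.037, 0.999, 0.001, -0.003]
contact_force: [0.1, -0.7, 0.2]
finger_gap: 0.599
t=21.38 shift cm [-0.2205 -0.14    8.6663] turn deg [ 0.0849 -0.3284  0.0716] F [ 0.0565 -0.6965  0.2436] gap 0.599
```

View pics/w13.png

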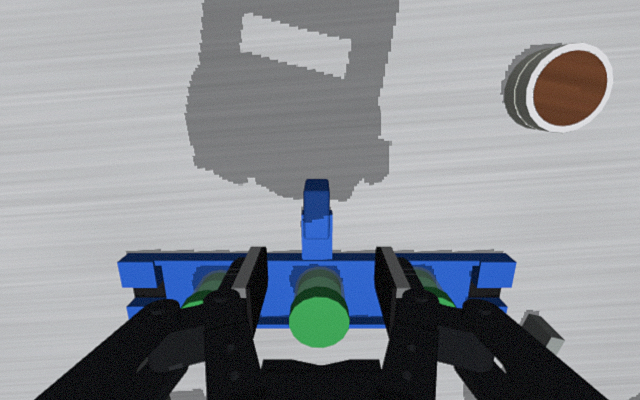

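```bash
python3 -m jog '[{"tx":-0.1,"ty":-0.1,"tz":3,"ax":0,"ay":0,"az":0,"grip":0.2},{"tx":0,"ty":0,"tz":3,"ax":0,"ay":0,"az":0,"grip":0.2},{"tx":0,"ty":0,"tz":1.6,"ax":0,"ay":0,"az":0,"grip":0.2},{"tx":0,"ty":0,"tz":1,"ax":0,"ay":0,"az":0,"grip":0.2},{"tx":0,"ty":0,"tz":0,"ax":0,"ay":0,"az":0,"grip":0.2},{"tx":0,"ty":0,"tz":0,"ax":0,"ay":0,"az":0,"grip":-0.3},{"tx":0,"ty":0,"tz":0,"ax":0,"ay":0,"az":0,"grip":-1},{"tx":0,"ty":0,"tz":0,"ax":0,"ay":0,"az":0,"grip":-1},{"tx":0,"ty":0,"tz":0,"ax":0,"ay":0,"az":0,"grip":-1},{"tx":0,"ty":0,"tz":0,"ax":0,"ay":0,"az":0,"grip":-1},{"tx":0,"ty":0,"tz":0,"ax":0,"ay":0,"az":0,"grip":-1}]' 60
python3 -c "
from h import *
go(.447,-.0228,.033,180.8)"
```

```text
time: 22.8
ee_pos: [0.4485, -0.0252, 0.0363]
tcp_rot: [0.038, 0.999, -0.0, 0.001]
contact_force: [-1.0, 0.1, 6.5]
finger_gap: 0.196
t=22.80 shift cm [0.1632 0.2266 0.3342] turn deg [-0.0313  0.0959 -5.1079] F [-1.0066  0.144   6.5004] gap 0.196
```

```bash
python3 -m jog '[{"tx":0,"ty":0.05,"tz":-0.1,"ax":0,"ay":0,"az":-1,"grip":-1},{"tx":0,"ty":0.05,"tz":0,"ax":0,"ay":0,"az":-1.1,"grip":-1},{"tx":0,"ty":0.05,"tz":0,"ax":0,"ay":0,"az":-1,"grip":-1},{"tx":0,"ty":0.05,"tz":0,"ax":0,"ay":0,"az":-1,"grip":-1},{"tx":0,"ty":0.03,"tz":0,"ax":0,"ay":0,"az":-1,"grip":-1},{"tx":0,"ty":0,"tz":0,"ax":0,"ay":0,"az":0,"grip":-1},{"tx":0,"ty":0,"tz":0,"ax":0,"ay":0,"az":0,"grip":-1}]'
python3 - <<'E'
from h import *
go(.576,-.0228,.035,180.8)
c=cam("wrist");save(c,"w14")
c=cam("top");save(c,"t14",(220,100,420,260),4)
E
```

```text
time: 23.68
ee_pos: [0.4482, -0.0226, 0.0364]
tcp_rot: [-0.007, 1.0, -0.0, 0.0]
contact_force: [0.7, -2.2, -2.2]
finger_gap: 0.193
t=23.68 shift cm [-12.7806  -0.1963   0.1436] turn deg [-0.0007  0.0045  0.0121] F [ 0.7366 -2.159  -2.1573] gap 0.193
```

View pics/w14.png

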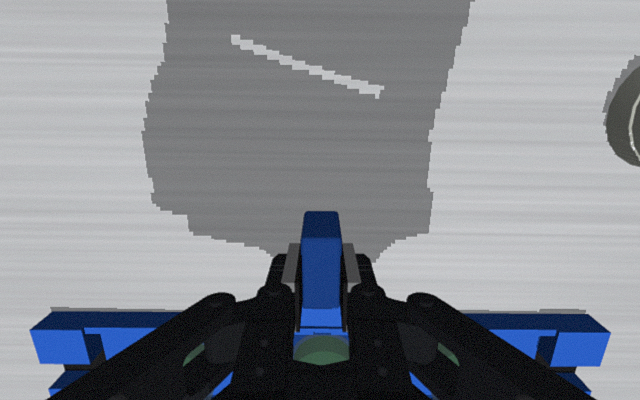

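View pics/t14.png

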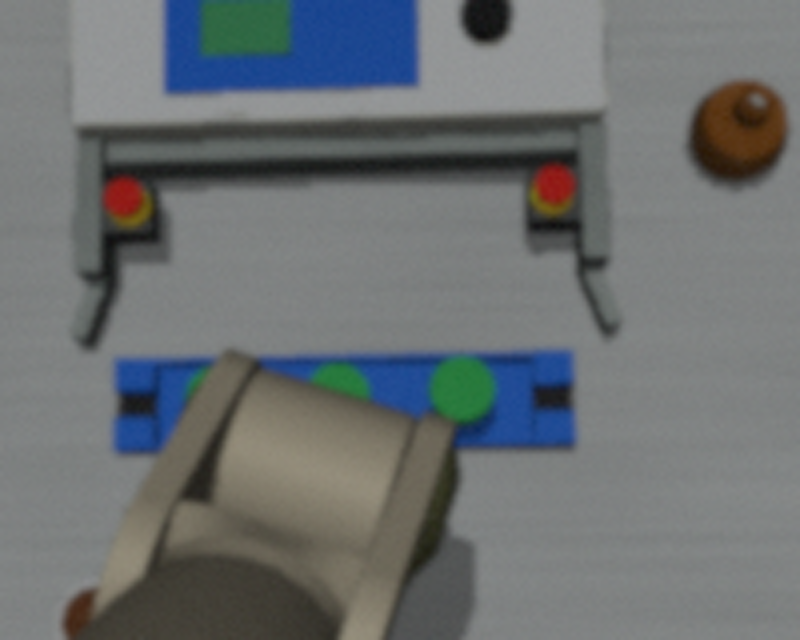

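```bash
python3 -m jog '[{"tx":-0.4,"ty":-0.1,"tz":0,"ax":0,"ay":0,"az":0,"grip":-1},{"tx":-0.7,"ty":-0.1,"tz":0,"ax":0,"ay":0,"az":0,"grip":-1},{"tx":-0.8,"ty":0,"tz":0,"ax":0,"ay":0,"az":0,"grip":-1},{"tx":-0.8,"ty":0,"tz":0,"ax":0,"ay":0,"az":0,"grip":-1},{"tx":-0.8,"ty":0,"tz":0,"ax":0,"ay":0,"az":0,"grip":-1},{"tx":-0.8,"ty":0,"tz":0,"ax":0,"ay":0,"az":0,"grip":-1},{"tx":-0.8,"ty":0,"tz":0,"ax":0,"ay":0,"az":0,"grip":-1},{"tx":-0.7,"ty":0,"tz":0,"ax":0,"ay":0,"az":0,"grip":-1},{"tx":-0.4,"ty":0,"tz":0,"ax":0,"ay":0,"az":0,"grip":-1},{"tx":0,"ty":0,"tz":0,"ax":0,"ay":0,"az":0,"grip":-1}]'
python3 - <<'E'
from h import *
go(.576,-.0228,.035,180.8)
c=cam("top");save(c,"t15",(220,100,420,260),4)
c=cam("scene");save(c,"s15",(190,160,440,340),3)
E
```

```text
time: 25.02
ee_pos: [0.5092, -0.0233, 0.0364]
tcp_rot: [-0.007, 1.0, 0.0, -0.001]
contact_force: [-4.9, 0.9, 2.2]
finger_gap: 0.197
t=25.02 shift cm [-6.6838 -0.0471  0.1179] turn deg [ 0.0434 -0.1645  0.0526] F [-4.8739  0.9447  2.1996] gap 0.197
```

View pics/t15.png

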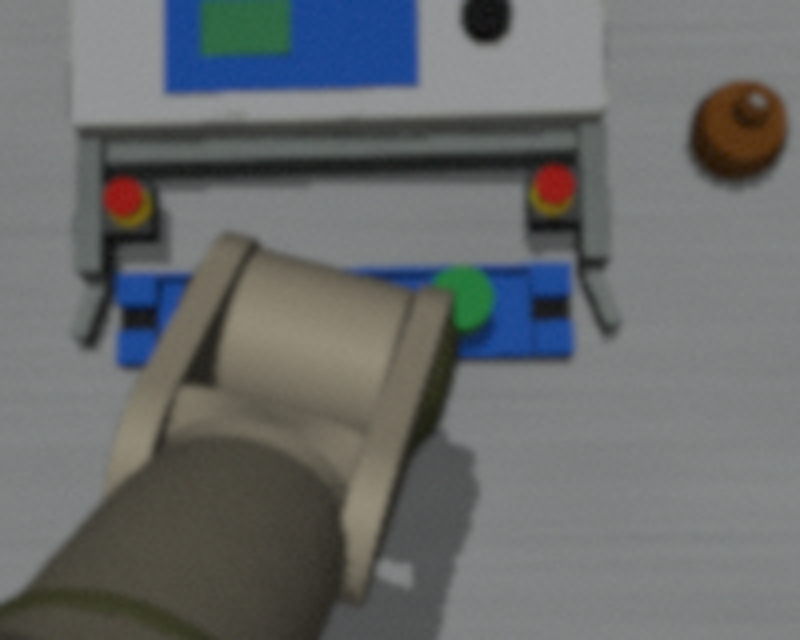

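View pics/s15.png

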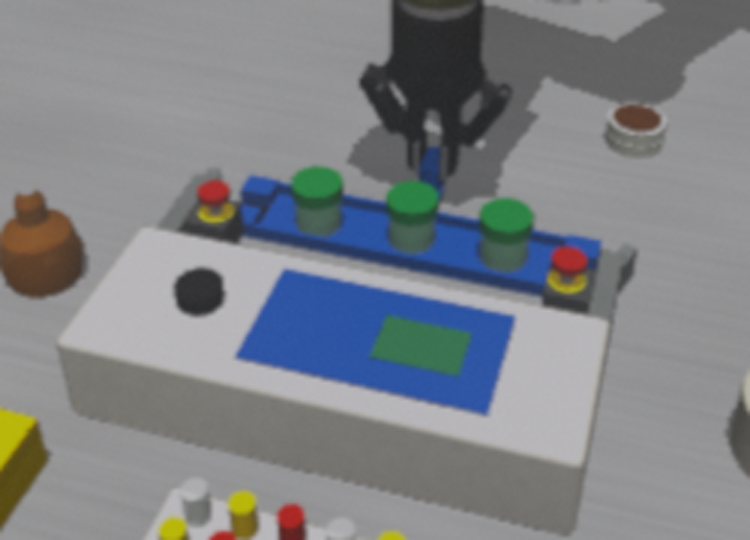

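```bash
python3 -m jog '[{"tx":-0.4,"ty":0,"tz":0,"ax":0,"ay":0,"az":0,"grip":-1},{"tx":-0.6,"ty":0,"tz":0,"ax":0,"ay":0,"az":0,"grip":-1},{"tx":-0.6,"ty":0,"tz":0,"ax":0,"ay":0,"az":0,"grip":-1},{"tx":-0.6,"ty":0,"tz":0,"ax":0,"ay":0,"az":0,"grip":-1},{"tx":-0.6,"ty":0,"tz":0,"ax":0,"ay":0,"az":0,"grip":-1}]';python3 -m jog '[{"tx":-0.6,"ty":0,"tz":0,"ax":0,"ay":0,"az":0,"grip":-1},{"tx":-0.6,"ty":0,"tz":0,"ax":0,"ay":0,"az":0,"grip":-1},{"tx":-0.6,"ty":0,"tz":0,"ax":0,"ay":0,"az":0,"grip":-1},{"tx":-0.4,"ty":0,"tz":0,"ax":0,"ay":0,"az":0,"grip":-1},{"tx":0,"ty":0,"tz":0,"ax":0,"ay":0,"az":0,"grip":-1}]'
```

```text
time: 25.75
ee_pos: [0.5369, -0.023, 0.0364]
tcp_rot: [-0.007, 1.0, 0.0, -0.002]
contact_force: [-7.2, -0.1, 5.0]
finger_gap: 0.194
time: 26.38
ee_pos: [0.5595, -0.0228, 0.0364]
tcp_rot: [-0.007, 1.0, 0.0, -0.001]
contact_force: [-3.6, 0.2, 3.1]
finger_gap: 0.187
```

```bash
python3 -m jog '[{"tx":-0.4,"ty":0,"tz":0,"ax":0,"ay":0,"az":0,"grip":-1},{"tx":-0.4,"ty":0,"tz":0,"ax":0,"ay":0,"az":0,"grip":-1},{"tx":-0.4,"ty":0,"tz":0,"ax":0,"ay":0,"az":0,"grip":-1},{"tx":-0.2,"ty":0,"tz":0,"ax":0,"ay":0,"az":0,"grip":-1},{"tx":0,"ty":0,"tz":0,"ax":0,"ay":0,"az":0,"grip":-1}]';python3 -m jog '[{"tx":-0.2,"ty":0,"tz":0,"ax":0,"ay":0,"az":0,"grip":-1},{"tx":-0.2,"ty":0,"tz":0,"ax":0,"ay":0,"az":0,"grip":-1},{"tx":0,"ty":0,"tz":0,"ax":0,"ay":0,"az":0,"grip":-1}]'
```

```text
time: 27.0
ee_pos: [0.5733, -0.0227, 0.0364]
tcp_rot: [-0.007, 1.0, 0.0, -0.001]
contact_force: [-6.1, -0.7, 3.2]
finger_gap: 0.194
time: 27.38
ee_pos: [0.5773, -0.0226, 0.0364]
tcp_rot: [-0.007, 1.0, 0.0, -0.001]
contact_force: [-6.2, -0.1, 2.9]
finger_gap: 0.193
```

```bash
python3 -m jog '[{"tx":-0.2,"ty":0,"tz":0,"ax":0,"ay":0,"az":0,"grip":-1},{"tx":0,"ty":0,"tz":0,"ax":0,"ay":0,"az":0,"grip":-1}]';python3 -m jog '[{"tx":-0.2,"ty":0,"tz":0,"ax":0,"ay":0,"az":0,"grip":-1},{"tx":0,"ty":0,"tz":0,"ax":0,"ay":0,"az":0,"grip":-1}]'
```

```text
time: 27.62
ee_pos: [0.579, -0.0227, 0.0364]
tcp_rot: [-0.007, 1.0, 0.0, -0.002]
contact_force: [-7.0, -1.3, 5.4]
finger_gap: 0.195
time: 27.88
ee_pos: [0.5793, -0.0228, 0.0364]
tcp_rot: [-0.008, 1.0, 0.0, -0.004]
contact_force: [-15.8, -2.7, 10.7]
finger_gap: 0.192
```

```bash
python3 -m jog '[{"tx":0.1,"ty":0,"tz":0,"ax":0,"ay":0,"az":0,"grip":-1},{"tx":0,"ty":0,"tz":0,"ax":0,"ay":0,"az":0,"grip":0.2},{"tx":0,"ty":0,"tz":0,"ax":0,"ay":0,"az":0,"grip":0.2},{"tx":0,"ty":0,"tz":0,"ax":0,"ay":0,"az":0,"grip":0.2},{"tx":0,"ty":0,"tz":-2,"ax":0,"ay":0,"az":0,"grip":0.2},{"tx":0,"ty":0,"tz":-4,"ax":0,"ay":0,"az":0,"grip":0.2},{"tx":0,"ty":0,"tz":-5,"ax":0,"ay":0,"az":0,"grip":0.2},{"tx":-1.5,"ty":0,"tz":-6,"ax":0,"ay":0,"az":0,"grip":1},{"tx":-3,"ty":0,"tz":-5,"ax":0,"ay":0,"az":0,"grip":1},{"tx":-3,"ty":0,"tz":-2,"ax":0,"ay":0,"az":0,"grip":1},{"tx":0,"ty":0,"tz":0,"ax":0,"ay":0,"az":0,"grip":1}]'
python3 - <<'E'
from h import *
c=cam("wrist");save(c,"w16")
for n,z in(("green",.043),("red",.073)):
  for b in blobs(c,n,100): print(n,np.round(b[:3],1),on(c,b[0],b[1],z))
go(.6,.3,.2)
E
```

```text
time: 29.25
ee_pos: [0.6576, -0.0218, 0.2773]
tcp_rot: [-0.007, 1.0, -0.0, 0.002]
contact_force: [0.0, 0.4, -0.5]
finger_gap: 1.002
green [ 373.9  267.9 1554.5] [0.7871 0.0473 0.043 ]
green [ 249.4  164.7 1235.5] [ 0.6582 -0.1013  0.043 ]
green [ 393.7  161.9 1226.5] [0.6526 0.0608 0.043 ]
green [ 322.7  162.3 1179. ] [ 0.6542 -0.0189  0.043 ]
red [458.4 168.1 443.5] [0.6521 0.1215 0.073 ]
red [182.7 168.6 441. ] [ 0.6567 -0.164   0.073 ]
t=29.30 shift cm [ 5.1843 32.2456  7.5969] turn deg [ 0.0027 -0.0003  0.8188] F [-0.4475  0.6149  0.028 ] gap 0.999
```

View pics/w16.png

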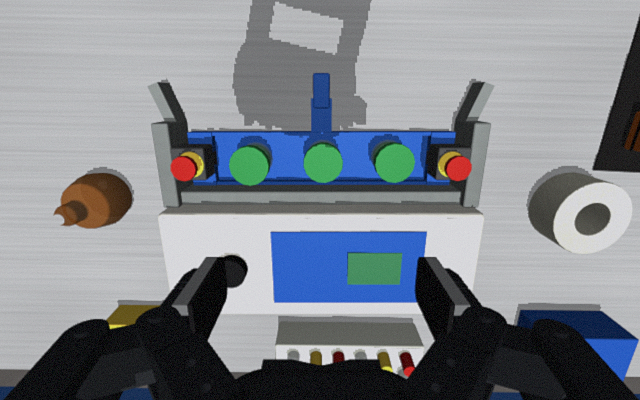

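```bash
python3 -m jog '[{"tx":0.3,"ty":5,"tz":0,"ax":0,"ay":0,"az":0.8,"grip":1},{"tx":0.3,"ty":5,"tz":0,"ax":0,"ay":0,"az":0,"grip":1},{"tx":0.3,"ty":5,"tz":0,"ax":0,"ay":0,"az":0,"grip":1},{"tx":0.3,"ty":5,"tz":0,"ax":0,"ay":0,"az":0,"grip":1},{"tx":0.3,"ty":5,"tz":0,"ax":0,"ay":0,"az":0,"grip":1},{"tx":0.3,"ty":5,"tz":0,"ax":0,"ay":0,"az":0,"grip":1},{"tx":0.3,"ty":5,"tz":0,"ax":0,"ay":0,"az":0,"grip":1},{"tx":0,"ty":0,"tz":0,"ax":0,"ay":0,"az":0,"grip":1},{"tx":0,"ty":0,"tz":0,"ax":0,"ay":0,"az":0,"grip":1}]'
python3 - <<'E'
from h import *
c=cam("wrist");save(c,"w17");np.savez("w17.npz",T=c["T"])
save(c,"z17",(200,40,400,300),2.3)
E
```

```text
time: 30.42
ee_pos: [0.634, 0.3276, 0.2756]
tcp_rot: [0.0, 1.0, -0.0, -0.001]
contact_force: [-0.1, 0.1, -0.8]
finger_gap: 0.998
```

View pics/w17.png

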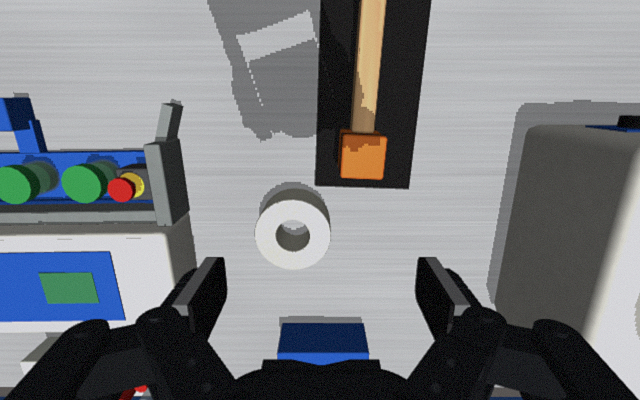

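View pics/z17.png

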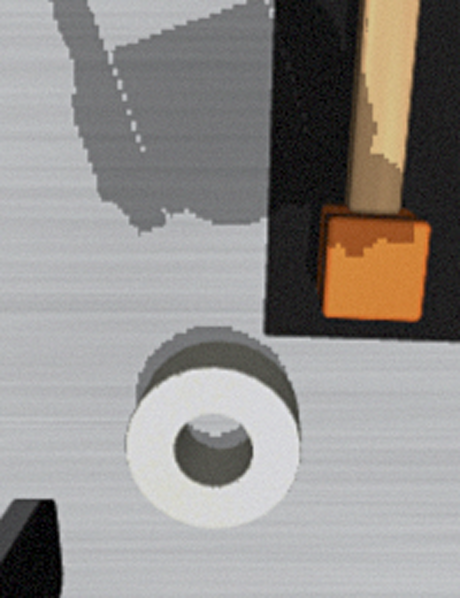

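Run:
```python
from h import *
c={"fx":326.3315,"fy":326.3315,"cx":320.68,"cy":197.2376,"T":np.load("w17.npz")["T"]}
f=lambda u,v,z:on(c,200+u/2.3,40+v/2.3,z)
print("head top corners",*[f(u,v,.073) for u,v in((330,222),(432,222),(420,320),(323,316))])
h=f(376,270,.073);print("head",h)
for a,b,v in((362,420,2),(356,410,100),(349,401,200)):
    print("handle",f(a,v,.051),f(b,v,.051))
print("mat corner",f(266,333,.003), on(c,318,2,.003), on(c,409,188,.003),on(c,431,2,.003))
go(.575,.37,.22)
```

```text
head top corners [0.597  0.3511 0.073 ] [0.597  0.3955 0.073 ] [0.641  0.3927 0.073 ] [0.6391 0.3488 0.073 ]
head [0.6181 0.3719 0.073 ]
handle [0.5067 0.3643 0.051 ] [0.5067 0.3891 0.051 ]
handle [0.5462 0.363  0.051 ] [0.5462 0.3869 0.051 ]
handle [0.5897 0.3611 0.051 ] [0.5897 0.385  0.051 ]
mat corner [0.6663 0.3218 0.003 ] [0.4616 0.3253 0.003 ] [0.6705 0.4406 0.003 ] [0.4616 0.4474 0.003 ]
t=30.48 shift cm [5.9335 4.2927 5.5995] turn deg [-0.0378 -0.062  -0.0553] F [-0.1748  0.2334 -0.2329] gap 1.003
```

```bash
python3 -m jog '[{"tx":2.5,"ty":1.6,"tz":2,"ax":0,"ay":0,"az":2.5,"grip":0.4},{"tx":2.5,"ty":1.6,"tz":3,"ax":0,"ay":0,"az":0,"grip":0.4},{"tx":2.4,"ty":1.5,"tz":3,"ax":0,"ay":0,"az":0,"grip":0.4},{"tx":0,"ty":0,"tz":3,"ax":0,"ay":0,"az":0,"grip":0.4},{"tx":0,"ty":0,"tz":0,"ax":0,"ay":0,"az":0,"grip":0.4}]'
python3 - <<'E'
from h import *
go(.560,.3746,.035,177.5)
c=cam("wrist");save(c,"w18")
E
```

```text
time: 31.1
ee_pos: [0.5613, 0.3757, 0.1646]
tcp_rot: [0.023, 1.0, -0.001, -0.002]
contact_force: [0.0, -0.4, 0.2]
finger_gap: 0.699
t=31.10 shift cm [ 0.0661 -0.0904 12.962 ] turn deg [-0.1265 -0.2374 -0.0792] F [ 0.0229 -0.4319  0.1818] gap 0.699
```

View pics/w18.png

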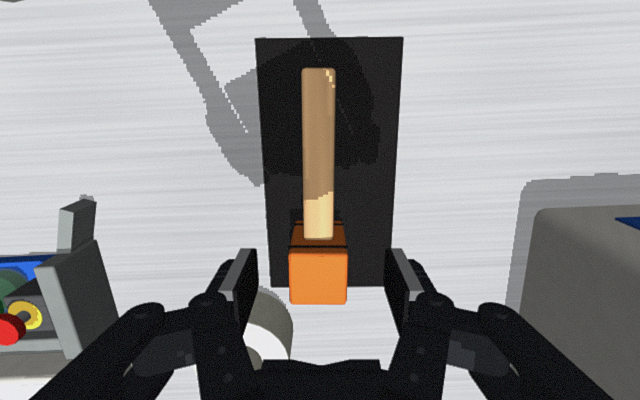

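```bash
python3 - <<'E'
from h import *
c=cam("wrist")
P=[on(c,*p,.003) for p in((256,38),(403,37),(271.5,286),(391,287))]
m=sum(P)/4;ey=P[1]+P[3]-P[0]-P[2];print("mat",m,np.degrees(np.arctan2(-ey[0],ey[1])),P)
a=(on(c,303,69,.051)+on(c,335,69,.051))/2; b=(on(c,304.5,235,.051)+on(c,333.5,235,.051))/2
d=b-a;print("handle",a,b,np.degrees(np.arctan2(d[1],d[0])))
print("headtop",on(c,290,248,.073),on(c,346,248,.073),on(c,292,304,.073),on(c,346,304,.073))
E
python3 -m jog '[{"tx":0.1,"ty":-0.1,"tz":4,"ax":0,"ay":0,"az":0,"grip":0.4},{"tx":0,"ty":0,"tz":4,"ax":0,"ay":0,"az":0,"grip":0.4},{"tx":0,"ty":0,"tz":3,"ax":0,"ay":0,"az":0,"grip":0.4},{"tx":0,"ty":0,"tz":1.9,"ax":0,"ay":0,"az":0,"grip":0.2},{"tx":0,"ty":0,"tz":0,"ax":0,"ay":0,"az":0,"grip":0.2}]' 120
```

```text
mat [0.5572 0.386  0.003 ] -2.6840441437368203 [array([0.4392, 0.33  , 0.003 ]), array([0.4439, 0.4488, 0.003 ]), array([0.6694, 0.3217, 0.003 ]), array([0.6761, 0.4437, 0.003 ])]
handle [0.4682 0.3799 0.051 ] [0.5934 0.3741 0.051 ] -2.6742076092790286
headtop [0.5931 0.3526 0.073 ] [0.595  0.3943 0.073 ] [0.642  0.3506 0.073 ] [0.6439 0.3932 0.073 ]
time: 31.82
ee_pos: [0.5611, 0.376, 0.0373]
tcp_rot: [0.022, 1.0, -0.0, -0.0]
contact_force: [-0.4, -0.7, 0.9]
finger_gap: 0.598
```

```bash
python3 -m jog '[{"tx":0,"ty":-0.1,"tz":0.1,"ax":0,"ay":0,"az":0,"grip":-0.2},{"tx":0,"ty":0,"tz":0,"ax":0,"ay":0,"az":0,"grip":-1},{"tx":0,"ty":0,"tz":0,"ax":0,"ay":0,"az":0,"grip":-1},{"tx":0,"ty":0,"tz":0,"ax":0,"ay":0,"az":0,"grip":-1},{"tx":0,"ty":0,"tz":0,"ax":0,"ay":0,"az":0,"grip":-1},{"tx":0,"ty":0,"tz":0,"ax":0,"ay":0,"az":0,"grip":-1}]' 120
```

```text
time: 32.58
ee_pos: [0.5614, 0.3754, 0.0382]
tcp_rot: [0.022, 1.0, 0.0, 0.001]
contact_force: [-1.6, -2.0, 6.9]
finger_gap: 0.26
```

```bash
python3 -m jog '[{"tx":0,"ty":0,"tz":-1,"ax":0,"ay":0,"az":0,"grip":-1},{"tx":0,"ty":0,"tz":-3,"ax":0,"ay":0,"az":0,"grip":-1},{"tx":0,"ty":0,"tz":-5,"ax":0,"ay":0,"az":0,"grip":-1},{"tx":0,"ty":0,"tz":-4,"ax":0,"ay":0,"az":0,"grip":-1},{"tx":0,"ty":0,"tz":0,"ax":0,"ay":0,"az":0,"grip":-1}]'
python3 - <<'E'
from h import *
c=cam("wrist");save(c,"w19")
c=cam("scene");save(c,"s19",(340,60,590,260),3)
go(.595,.1188,.15,180)
E
```

```text
time: 33.2
ee_pos: [0.5616, 0.3759, 0.1701]
tcp_rot: [0.022, 1.0, 0.001, 0.003]
contact_force: [0.7, 0.2, -3.6]
finger_gap: 0.264
t=33.30 shift cm [ -4.6039 -25.4582   1.541 ] turn deg [-0.0412 -0.1113 -2.4926] F [-0.557  -0.2767 -4.1805] gap 0.262
```

View pics/w19.png

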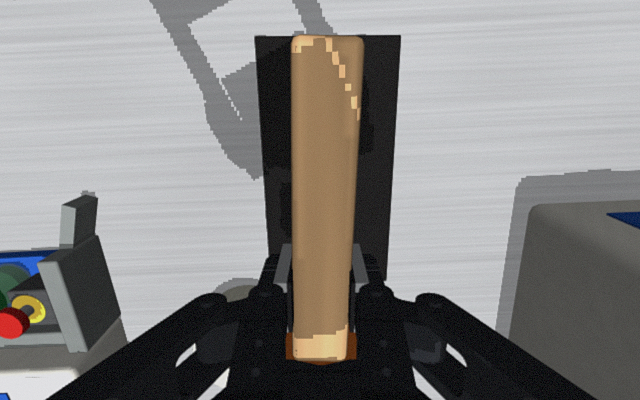

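View pics/s19.png

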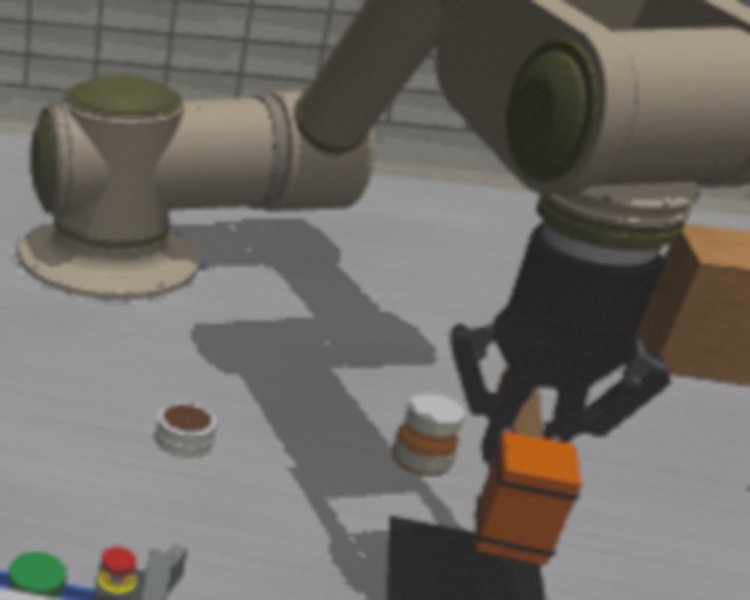

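```bash
python3 -m jog '[{"tx":-0.7,"ty":-4,"tz":0,"ax":0,"ay":0,"az":0,"grip":-1},{"tx":-0.7,"ty":-4,"tz":0,"ax":0,"ay":0,"az":0,"grip":-1},{"tx":-0.7,"ty":-4,"tz":0,"ax":0,"ay":0,"az":0,"grip":-1},{"tx":-0.7,"ty":-4,"tz":0,"ax":0,"ay":0,"az":0,"grip":-1},{"tx":-0.7,"ty":-4,"tz":0,"ax":0,"ay":0,"az":0,"grip":-1},{"tx":-0.7,"ty":-4,"tz":0,"ax":0,"ay":0,"az":0,"grip":-1},{"tx":-0.4,"ty":-1.5,"tz":0,"ax":0,"ay":0,"az":0,"grip":-1},{"tx":0,"ty":0,"tz":1,"ax":0,"ay":0,"az":-3.3,"grip":-1},{"tx":0,"ty":0,"tz":0,"ax":0,"ay":0,"az":0,"grip":-1}]'
python3 - <<'E'
from h import *
go(.595,.119,.15,180.8)
c=cam("wrist");save(c,"w20")
c=cam("top");save(c,"t20",(200,80,400,240),4)
c=cam("scene");save(c,"s20",(240,110,490,300),3)
E
```

```text
time: 34.42
ee_pos: [0.5947, 0.1189, 0.1545]
tcp_rot: [-0.007, 1.0, 0.0, -0.002]
contact_force: [0.1, -0.0, -3.6]
finger_gap: 0.259
t=34.42 shift cm [-0.0298  0.005   0.4547] turn deg [ 0.0167 -0.2339 -0.0082] F [ 0.1414 -0.0259 -3.5551] gap 0.259
```

View pics/t20.png

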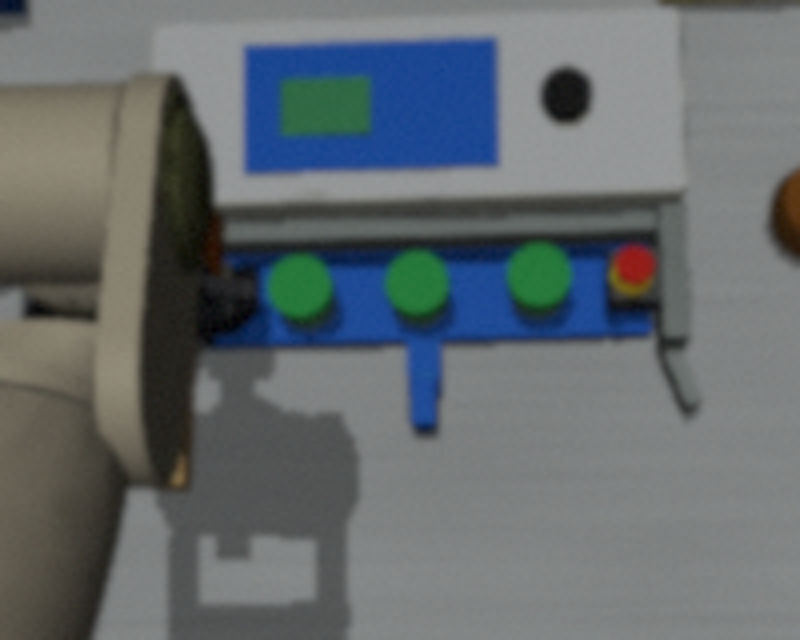

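View pics/s20.png

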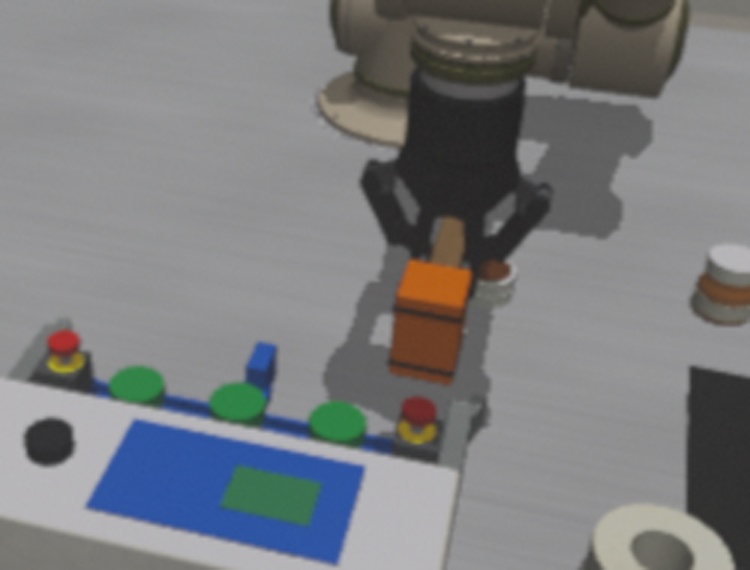

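```bash
python3 -m jog '[{"tx":0,"ty":0,"tz":2,"ax":0,"ay":0,"az":0,"grip":-1},{"tx":0,"ty":0,"tz":1.4,"ax":0,"ay":0,"az":0,"grip":-1},{"tx":0,"ty":0,"tz":0.4,"ax":0,"ay":0,"az":0,"grip":-1},{"tx":0,"ty":0,"tz":0,"ax":0,"ay":0,"az":0,"grip":-1}]'; python3 -m jog '[{"tx":0,"ty":0,"tz":0.4,"ax":0,"ay":0,"az":0,"grip":-1},{"tx":0,"ty":0,"tz":0.4,"ax":0,"ay":0,"az":0,"grip":-1},{"tx":0,"ty":0,"tz":0,"ax":0,"ay":0,"az":0,"grip":-1}]'
python3 - <<'E'
from h import *
c=cam("scene");save(c,"s21",(240,160,490,300),3)
E
```

```text
time: 35.08
ee_pos: [0.5957, 0.1187, 0.1185]
tcp_rot: [-0.007, 1.0, 0.0, -0.0]
contact_force: [-0.2, -0.4, -2.2]
finger_gap: 0.263
time: 35.45
ee_pos: [0.5958, 0.1186, 0.1107]
tcp_rot: [-0.007, 1.0, 0.0, 0.0]
contact_force: [0.4, -0.8, -2.1]
finger_gap: 0.264
```

View pics/s21.png

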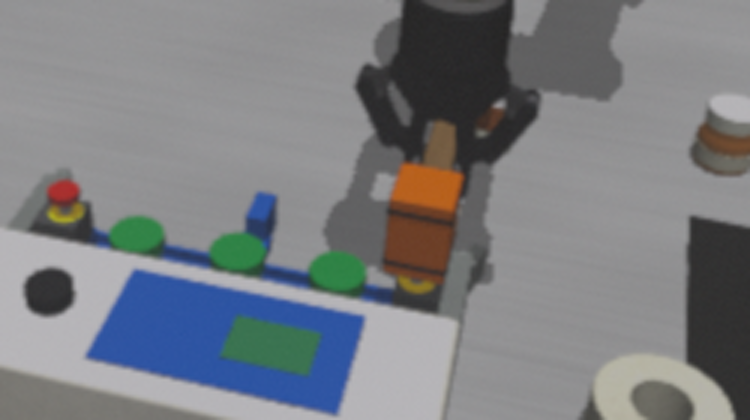

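```bash
python3 -m jog '[{"tx":0,"ty":0,"tz":0.4,"ax":0,"ay":0,"az":0,"grip":-1},{"tx":0,"ty":0,"tz":0,"ax":0,"ay":0,"az":0,"grip":-1}]'; python3 -m jog '[{"tx":0,"ty":0,"tz":0.4,"ax":0,"ay":0,"az":0,"grip":-1},{"tx":0,"ty":0,"tz":0,"ax":0,"ay":0,"az":0,"grip":-1}]';python3 -m jog '[{"tx":0,"ty":0,"tz":0.4,"ax":0,"ay":0,"az":0,"grip":-1},{"tx":0,"ty":0,"tz":0,"ax":0,"ay":0,"az":0,"grip":-1}]'
```

```text
time: 35.75
ee_pos: [0.5958, 0.1186, 0.1066]
tcp_rot: [-0.007, 1.0, 0.0, 0.0]
contact_force: [-1.3, -0.1, 1.3]
finger_gap: 0.259
time: 36.0
ee_pos: [0.5957, 0.1186, 0.1022]
tcp_rot: [-0.007, 1.0, 0.0, 0.0]
contact_force: [0.2, 0.5, 1.1]
finger_gap: 0.264
time: 36.25
ee_pos: [0.5957, 0.1186, 0.0983]
tcp_rot: [-0.007, 1.0, 0.0, 0.0]
contact_force: [-0.6, -0.3, 2.1]
finger_gap: 0.266
```

```bash
python3 -m jog '[{"tx":0,"ty":0,"tz":0.3,"ax":0,"ay":0,"az":0,"grip":-1},{"tx":0,"ty":0,"tz":0,"ax":0,"ay":0,"az":0,"grip":-1}]'; python3 -m jog '[{"tx":0,"ty":0,"tz":0.3,"ax":0,"ay":0,"az":0,"grip":-1},{"tx":0,"ty":0,"tz":0,"ax":0,"ay":0,"az":0,"grip":-1}]'
python3 - <<'E'
from h import *
c=cam("scene");save(c,"s22",(240,160,490,300),3)
c=cam("wrist");save(c,"w22")
E
```

```text
time: 36.5
ee_pos: [0.5956, 0.1186, 0.0976]
tcp_rot: [-0.007, 1.0, -0.0, 0.001]
contact_force: [-11.2, -0.1, 20.4]
finger_gap: 0.261
time: 36.75
ee_pos: [0.5955, 0.1186, 0.0969]
tcp_rot: [-0.007, 1.0, -0.0, 0.002]
contact_force: [-19.2, -1.5, 37.4]
finger_gap: 0.261
```

View pics/s22.png

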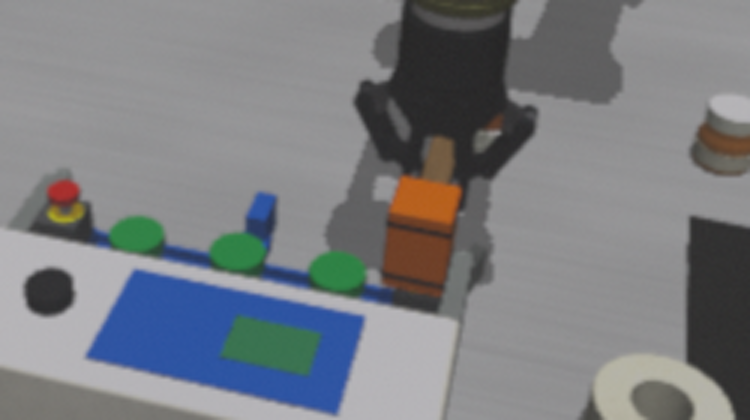

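View pics/w22.png

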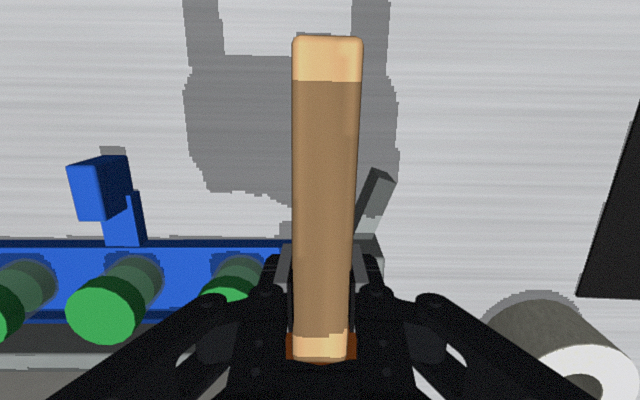

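```bash
python3 -m jog '[{"tx":0,"ty":0,"tz":-0.6,"ax":0,"ay":0,"az":0,"grip":-1},{"tx":0,"ty":0,"tz":-2,"ax":0,"ay":0,"az":0,"grip":-1},{"tx":0,"ty":0,"tz":-3.5,"ax":0,"ay":0,"az":0,"grip":-1},{"tx":0,"ty":0,"tz":0,"ax":0,"ay":0,"az":0,"grip":-1}]'
python3 - <<'E'
from h import *
go(.5995,-.163,.157,180.8)
c=cam("scene");save(c,"s23",(240,160,490,300),3)
E
```

```text
time: 37.35
ee_pos: [0.5964, 0.1186, 0.1545]
tcp_rot: [-0.007, 1.0, 0.0, 0.002]
contact_force: [-0.5, 0.4, -3.8]
finger_gap: 0.262
t=37.35 shift cm [  0.0804 -28.1608  -0.2458] turn deg [0.0008 0.1823 0.0046] F [-0.4642  0.416  -3.7565] gap 0.262
```

View pics/s23.png

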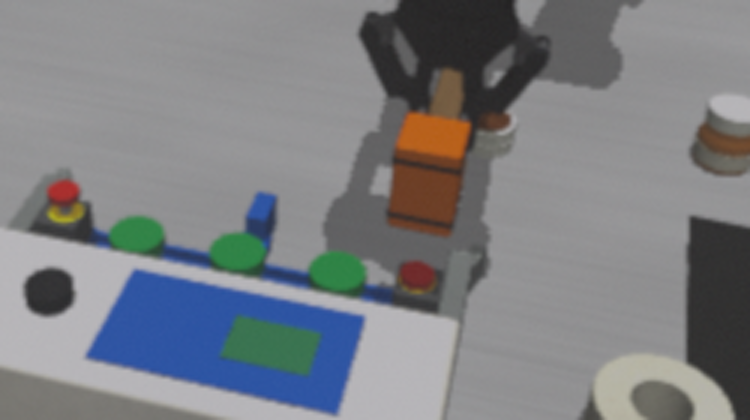

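```bash
python3 -m jog '[{"tx":0,"ty":-4,"tz":0,"ax":0,"ay":0,"az":0,"grip":-1},{"tx":0,"ty":-4,"tz":0,"ax":0,"ay":0,"az":0,"grip":-1},{"tx":0,"ty":-4,"tz":0,"ax":0,"ay":0,"az":0,"grip":-1},{"tx":0,"ty":-4,"tz":0,"ax":0,"ay":0,"az":0,"grip":-1},{"tx":0,"ty":-4,"tz":0,"ax":0,"ay":0,"az":0,"grip":-1},{"tx":0,"ty":-4,"tz":0,"ax":0,"ay":0,"az":0,"grip":-1},{"tx":0.1,"ty":-4.2,"tz":0,"ax":0,"ay":0,"az":0,"grip":-1},{"tx":0,"ty":0,"tz":0,"ax":0,"ay":0,"az":0,"grip":-1},{"tx":0,"ty":0,"tz":0,"ax":0,"ay":0,"az":0,"grip":-1}]'
python3 - <<'E'
from h import *
go(.5995,-.163,.112,180.8)
c=cam("scene");save(c,"s24",(190,110,440,300),3)
c=cam("top");save(c,"t24",(200,80,400,240),4)
E
```

```text
time: 38.52
ee_pos: [0.598, -0.1628, 0.1517]
tcp_rot: [-0.007, 1.0, 0.001, -0.001]
contact_force: [1.0, 0.8, -3.8]
finger_gap: 0.261
t=38.52 shift cm [-0.1642 -0.0288  3.9657] turn deg [ 0.0984 -0.16   -0.0048] F [ 1.0199  0.8223 -3.7976] gap 0.261
```

View pics/s24.png

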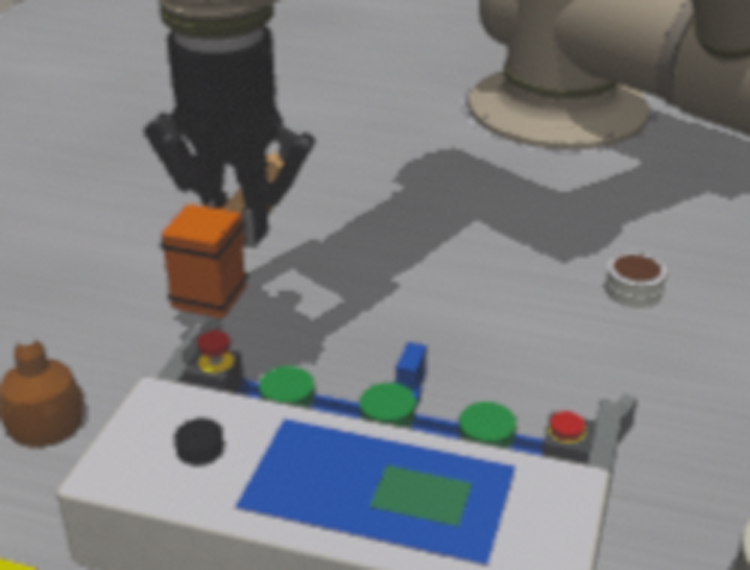

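View pics/t24.png

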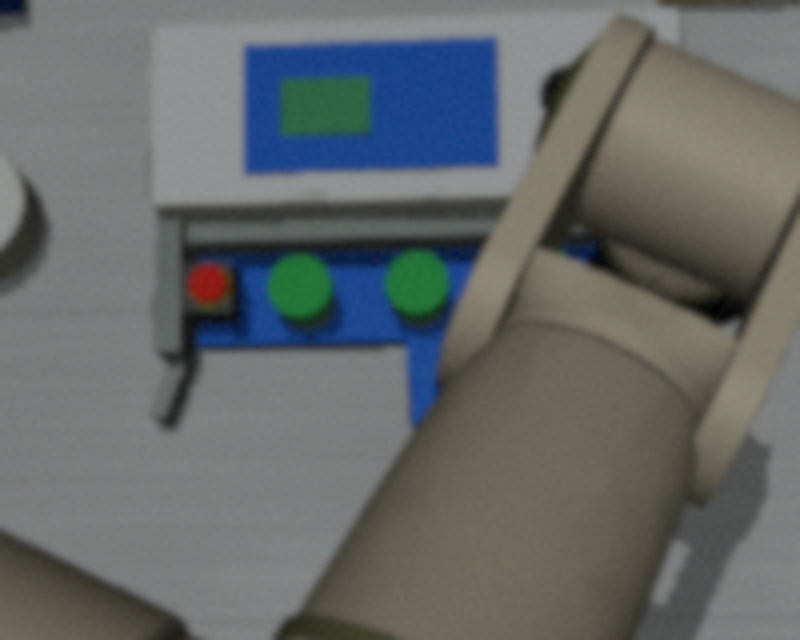

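```bash
python3 -m jog '[{"tx":-0.1,"ty":0,"tz":2,"ax":0,"ay":0,"az":0,"grip":-1},{"tx":0,"ty":0,"tz":1.4,"ax":0,"ay":0,"az":0,"grip":-1},{"tx":0,"ty":0,"tz":0.6,"ax":0,"ay":0,"az":0,"grip":-1},{"tx":0,"ty":0,"tz":0,"ax":0,"ay":0,"az":0,"grip":-1}]'; python3 -m jog '[{"tx":0,"ty":0,"tz":0.4,"ax":0,"ay":0,"az":0,"grip":-1},{"tx":0,"ty":0,"tz":0,"ax":0,"ay":0,"az":0,"grip":-1}]'; python3 -m jog '[{"tx":0,"ty":0,"tz":0.4,"ax":0,"ay":0,"az":0,"grip":-1},{"tx":0,"ty":0,"tz":0,"ax":0,"ay":0,"az":0,"grip":-1}]';python3 -m jog '[{"tx":0,"ty":0,"tz":0.4,"ax":0,"ay":0,"az":0,"grip":-1},{"tx":0,"ty":0,"tz":0,"ax":0,"ay":0,"az":0,"grip":-1}]'
```

```text
time: 39.12
ee_pos: [0.5996, -0.1632, 0.1134]
tcp_rot: [-0.007, 1.0, 0.0, -0.0]
contact_force: [0.1, 0.2, -2.4]
finger_gap: 0.263
time: 39.38
ee_pos: [0.5999, -0.1635, 0.1101]
tcp_rot: [-0.007, 1.0, -0.0, 0.001]
contact_force: [0.5, 0.1, -0.3]
finger_gap: 0.261
time: 39.62
ee_pos: [0.5999, -0.1635, 0.1057]
tcp_rot: [-0.007, 1.0, -0.0, 0.001]
contact_force: [0.4, 0.5, 2.8]
finger_gap: 0.261
time: 39.88
ee_pos: [0.5998, -0.1635, 0.1013]
tcp_rot: [-0.007, 1.0, -0.0, 0.0]
contact_force: [2.5, -0.4, 1.3]
finger_gap: 0.262
```

```bash
python3 -m jog '[{"tx":0,"ty":0,"tz":0.4,"ax":0,"ay":0,"az":0,"grip":-1},{"tx":0,"ty":0,"tz":0,"ax":0,"ay":0,"az":0,"grip":-1}]'; python3 -m jog '[{"tx":0,"ty":0,"tz":0.3,"ax":0,"ay":0,"az":0,"grip":-1},{"tx":0,"ty":0,"tz":0,"ax":0,"ay":0,"az":0,"grip":-1}]';python3 -m jog '[{"tx":0,"ty":0,"tz":0.2,"ax":0,"ay":0,"az":0,"grip":-1},{"tx":0,"ty":0,"tz":0,"ax":0,"ay":0,"az":0,"grip":-1}]'
```

```text
time: 40.12
ee_pos: [0.5998, -0.1635, 0.098]
tcp_rot: [-0.007, 1.0, -0.0, 0.001]
contact_force: [-1.7, 0.1, 7.8]
finger_gap: 0.259
time: 40.38
ee_pos: [0.5997, -0.1637, 0.0973]
tcp_rot: [-0.007, 1.0, -0.001, 0.001]
contact_force: [-10.8, 2.4, 23.9]
finger_gap: 0.258
time: 40.62
ee_pos: [0.5996, -0.1638, 0.0969]
tcp_rot: [-0.007, 1.0, -0.001, 0.002]
contact_force: [-16.3, 3.6, 35.4]
finger_gap: 0.261
```

```bash
python3 -m jog '[{"tx":0,"ty":0,"tz":-0.6,"ax":0,"ay":0,"az":0,"grip":-1},{"tx":0,"ty":0,"tz":-2,"ax":0,"ay":0,"az":0,"grip":-1},{"tx":0,"ty":0,"tz":-3.5,"ax":0,"ay":0,"az":0,"grip":-1},{"tx":0,"ty":4,"tz":-1,"ax":0,"ay":0,"az":0,"grip":-1},{"tx":0,"ty":5,"tz":0,"ax":0,"ay":0,"az":0,"grip":-1},{"tx":0,"ty":6,"tz":0,"ax":0,"ay":0,"az":0,"grip":-1},{"tx":0,"ty":6,"tz":0,"ax":0,"ay":0,"az":0,"grip":-1},{"tx":0,"ty":6,"tz":0,"ax":0,"ay":0,"az":0,"grip":-1},{"tx":0,"ty":6,"tz":0,"ax":0,"ay":0,"az":0,"grip":-1},{"tx":0,"ty":6,"tz":0,"ax":0,"ay":0,"az":0,"grip":-1},{"tx":0,"ty":6,"tz":0,"ax":0,"ay":0,"az":0,"grip":-1},{"tx":0,"ty":4,"tz":0,"ax":0,"ay":0,"az":0,"grip":-1},{"tx":0,"ty":0,"tz":0,"ax":0,"ay":0,"az":3.3,"grip":-1},{"tx":0,"ty":0,"tz":0,"ax":0,"ay":0,"az":0,"grip":-1}]'
python3 - <<'E'
from h import *
go(.563,.383,.15,177.4)
c=cam("scene");save(c,"s25",(190,160,440,300),3.2)
c=cam("top");save(c,"t25",(200,80,400,240),4)
c=cam("wrist");save(c,"w25")
E
```

```text
time: 42.38
ee_pos: [0.592, 0.3267, 0.1616]
tcp_rot: [0.021, 1.0, -0.001, -0.002]
contact_force: [0.7, -0.1, -3.1]
finger_gap: 0.265
t=42.38 shift cm [3.1347 5.5071 1.1642] turn deg [-0.0809 -0.1816  0.1621] F [ 0.669  -0.0897 -3.1319] gap 0.265
```

View pics/s25.png

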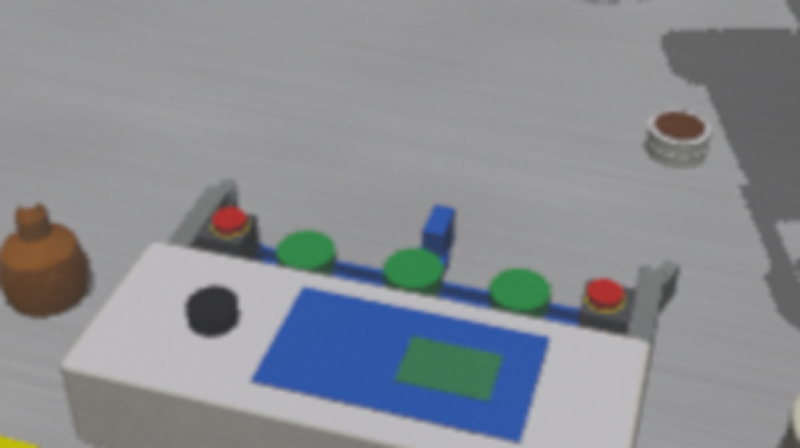

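View pics/w25.png

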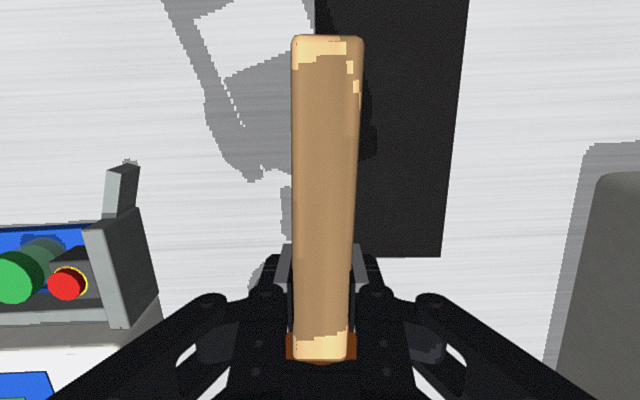

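```bash
python3 -m jog '[{"tx":1,"ty":1.8,"tz":0,"ax":0,"ay":0,"az":0,"grip":-1},{"tx":1.1,"ty":1.8,"tz":0,"ax":0,"ay":0,"az":0,"grip":-1},{"tx":1,"ty":1.9,"tz":0,"ax":0,"ay":0,"az":0,"grip":-1},{"tx":0,"ty":0,"tz":0,"ax":0,"ay":0,"az":0,"grip":-1},{"tx":0,"ty":0,"tz":0,"ax":0,"ay":0,"az":0,"grip":-1}]'
python3 - <<'E'
from h import *
ct=cam("top");cs=cam("scene")
bt=[b for b in blobs(ct,"red",15) if 240<b[0]<370 and 130<b[1]<170];bs=[b for b in blobs(cs,"red",10) if 240<b[0]<400 and 200<b[1]<270]
for b in bt: print("top",np.round(b[:3],1))
for b in bs: print("scene",np.round(b[:3],1))
bt.sort(key=lambda b:b[0]);bs.sort(key=lambda b:-b[0])
for a,b in zip(bt,bs): print(tri(ct,a[:2],cs,b[:2]))
print("before",tri(ct,(250.2,148.4),cs,(379.9,246.3)),tri(ct,(358.3,145.3),cs,(260.7,223.5)))
go(.563,.383,.042,177.4)
c=cam("wrist")
P=[on(c,*p,.003) for p in()]
save(c,"w26")
E
```

```text
time: 43.15
ee_pos: [0.564, 0.3831, 0.1634]
tcp_rot: [0.022, 1.0, -0.0, 0.0]
contact_force: [0.3, -0.5, -3.7]
finger_gap: 0.265
top [251.4 150.6  50. ]
top [357.8 147.5  51.5]
scene [378.7 251.   50. ]
scene [261.2 228.   42.5]
[0.6521 0.1189 0.0637]
[ 0.6568 -0.1629  0.0636]
before [0.6535 0.1195 0.0787] [ 0.658  -0.1626  0.0782]
t=43.25 shift cm [ 0.1365  0.0496 12.1423] turn deg [-0.0111  0.0015  0.0683] F [ 0.0258 -0.6009 -2.8204] gap 0.262
```

View pics/w26.png

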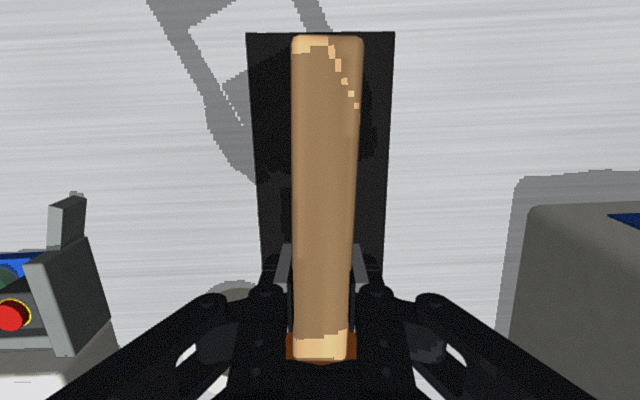

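```bash
python3 -m jog '[{"tx":0,"ty":0,"tz":4,"ax":0,"ay":0,"az":0,"grip":-1},{"tx":0,"ty":0,"tz":4,"ax":0,"ay":0,"az":0,"grip":-1},{"tx":0,"ty":0,"tz":2.5,"ax":0,"ay":0,"az":0,"grip":-1},{"tx":0,"ty":0,"tz":1.2,"ax":0,"ay":0,"az":0,"grip":-1},{"tx":0,"ty":0,"tz":0,"ax":0,"ay":0,"az":0,"grip":-1}]'; python3 -m jog '[{"tx":0,"ty":0,"tz":0.4,"ax":0,"ay":0,"az":0,"grip":-1},{"tx":0,"ty":0,"tz":0.2,"ax":0,"ay":0,"az":0,"grip":-1},{"tx":0,"ty":0,"tz":0,"ax":0,"ay":0,"az":0,"grip":-1}]'
```

```text
time: 43.92
ee_pos: [0.5643, 0.3826, 0.0463]
tcp_rot: [0.022, 1.0, -0.0, -0.0]
contact_force: [-0.0, 0.3, -3.0]
finger_gap: 0.258
time: 44.3
ee_pos: [0.5642, 0.3829, 0.0408]
tcp_rot: [0.022, 1.0, 0.0, 0.0]
contact_force: [0.1, -0.8, -3.4]
finger_gap: 0.265
```

```bash
python3 -m jog '[{"tx":0,"ty":0,"tz":0.2,"ax":0,"ay":0,"az":0,"grip":-1},{"tx":0,"ty":0,"tz":0,"ax":0,"ay":0,"az":0,"grip":-1}]'; python3 -m jog '[{"tx":0,"ty":0,"tz":0.1,"ax":0,"ay":0,"az":0,"grip":-1},{"tx":0,"ty":0,"tz":0,"ax":0,"ay":0,"az":0,"grip":-1}]'
```

```text
time: 44.55
ee_pos: [0.5642, 0.3829, 0.0386]
tcp_rot: [0.022, 1.0, 0.0, 0.0]
contact_force: [0.4, 0.6, -2.8]
finger_gap: 0.26
time: 44.8
ee_pos: [0.5642, 0.3829, 0.0383]
tcp_rot: [0.022, 1.0, 0.0, 0.0]
contact_force: [-3.4, -1.7, 4.8]
finger_gap: 0.257
```

```bash
python3 -m jog '[{"tx":0,"ty":0,"tz":0.05,"ax":0,"ay":0,"az":0,"grip":-1},{"tx":0,"ty":0,"tz":0,"ax":0,"ay":0,"az":0,"grip":0.1},{"tx":0,"ty":0,"tz":0,"ax":0,"ay":0,"az":0,"grip":0.2},{"tx":0,"ty":0,"tz":0,"ax":0,"ay":0,"az":0,"grip":0.2},{"tx":0,"ty":0,"tz":-1,"ax":0,"ay":0,"az":0,"grip":0.3},{"tx":0,"ty":0,"tz":-4,"ax":0,"ay":0,"az":0,"grip":0.3},{"tx":0,"ty":0,"tz":-5,"ax":0,"ay":0,"az":0,"grip":0.3},{"tx":0,"ty":0,"tz":-5,"ax":0,"ay":0,"az":0,"grip":1},{"tx":0,"ty":0,"tz":-5,"ax":0,"ay":0,"az":0,"grip":1},{"tx":0,"ty":0,"tz":0,"ax":0,"ay":0,"az":0,"grip":1}]'
python3 - <<'E'
from h import *
c=cam("wrist");save(c,"w27")
c=cam("scene");save(c,"s27")
c=cam("top");save(c,"t27")
E
```

```text
time: 46.05
ee_pos: [0.565, 0.3833, 0.2426]
tcp_rot: [0.022, 1.0, 0.002, 0.004]
contact_force: [0.2, -0.5, -0.7]
finger_gap: 1.0
```

View pics/w27.png

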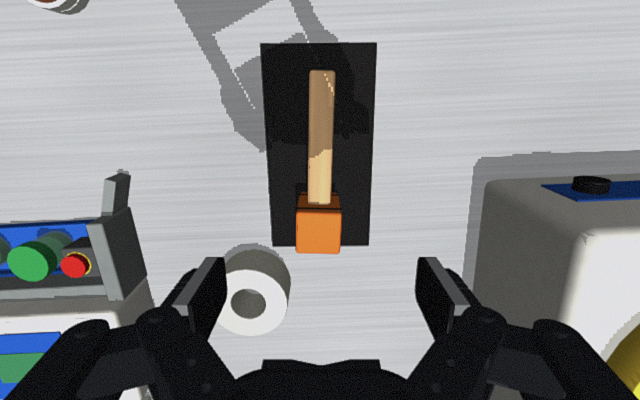

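View pics/s27.png

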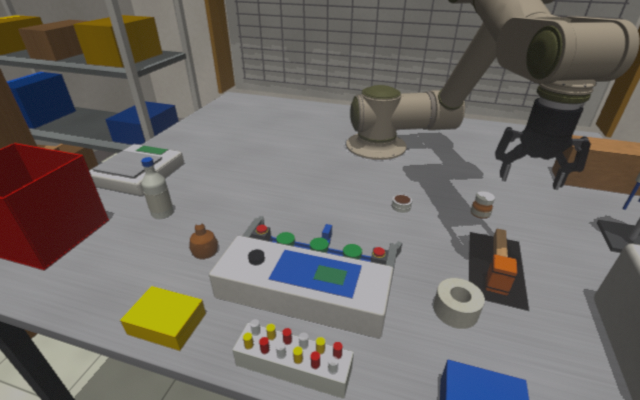

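```bash
python3 -m jog '[{"tx":-1.5,"ty":-5,"tz":-0.6,"ax":0,"ay":0,"az":0,"grip":1},{"tx":-1.5,"ty":-5,"tz":-0.6,"ax":0,"ay":0,"az":0,"grip":1},{"tx":-1.5,"ty":-5,"tz":-0.6,"ax":0,"ay":0,"az":0,"grip":1},{"tx":-1.5,"ty":-5,"tz":-0.6,"ax":0,"ay":0,"az":0,"grip":1},{"tx":-1.5,"ty":-5,"tz":-0.6,"ax":0,"ay":0,"az":0,"grip":1},{"tx":-1.5,"ty":-5,"tz":0,"ax":0,"ay":0,"az":0,"grip":1},{"tx":-1,"ty":-5,"tz":0,"ax":0,"ay":0,"az":0,"grip":1},{"tx":0,"ty":-5,"tz":0,"ax":0,"ay":0,"az":-3,"grip":1},{"tx":0,"ty":0,"tz":0,"ax":0,"ay":0,"az":0,"grip":1},{"tx":0,"ty":0,"tz":0,"ax":0,"ay":0,"az":0,"grip":1}]'
python3 - <<'E'
from h import *
c=cam("wrist");save(c,"w28")
for n,z in(("green",.043),("red",.059)):
  for b in blobs(c,n,100): print(n,np.round(b[:3],1),on(c,b[0],b[1],z))
c=cam("top")
for n in("green",):
  for b in blobs(c,n,60): print("top",n,np.round(b[:3],1),on(c,b[0],b[1],.043))
E
```

```text
time: 47.45
ee_pos: [0.6464, -0.0207, 0.2659]
tcp_rot: [-0.004, 1.0, 0.0, -0.001]
contact_force: [-0.4, -0.3, -1.2]
finger_gap: 1.0
green [ 374.3  283.  1592.5] [0.7891 0.0474 0.043 ]
green [ 246.7  178.4 1297. ] [ 0.6583 -0.1012  0.043 ]
green [ 393.5  174.6 1295. ] [0.6526 0.0606 0.043 ]
green [ 321.3  175.4 1236. ] [ 0.6542 -0.0188  0.043 ]
red [183.6 180.5 412. ] [ 0.6569 -0.1643  0.059 ]
red [454.5 178.5 408.5] [0.6525 0.1216 0.059 ]
top green [575.1 256.  540.5] [ 0.3717 -0.7031  0.043 ]
top green [334.3 148.5 202.5] [ 0.6608 -0.1007  0.043 ]
```

View pics/w28.png

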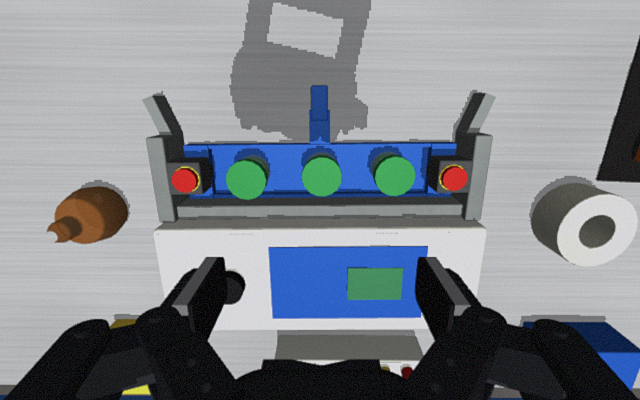

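The picture shows the caps at (247,178), (321,175) and (394,175), upright in the docked tray. Both red heads sit down on their housings at (184,180) and (454,178), and nothing touches the arm. I'm handing in.

```bash
python3 - <<'E'
from h import *
c=cam("scene");save(c,"s29",(190,160,540,320),2.2)
E
python3 -c "
from workcell import arm
print(arm.finish_job())"
```

```text
the job is handed in; nothing more can be done
None
```

View pics/s29.png

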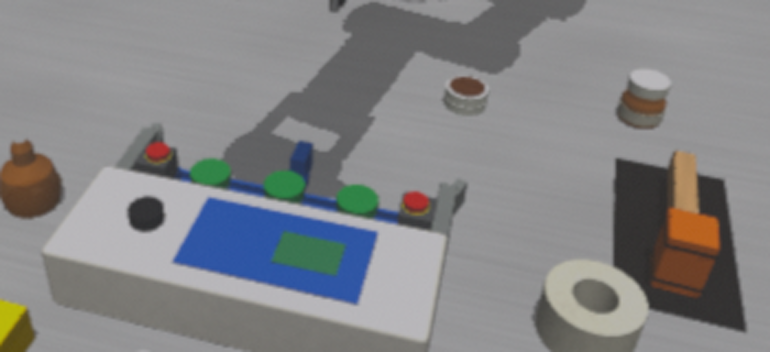

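I stood the three culture jars present in the tray, slid it home against the back stop, knocked both pins down with the mallet head and put the mallet back on its mat. I handed the job in at about 47.5 s.

- **Tray:** contact with the back stop showed as the push force rising to about 16 N. That is the back stop, about 2 mm past the dock origin.
- **Pins:** each pin came to a hard stop at about 35 N, at the height where its head sits on the housing. Two-view measurements put both heads about 15 mm lower than at the start, for a 14 mm travel. The absolute head heights read 4–5 mm too high both before and after, so I relied on the difference.
- **Last look:** the jars were upright and had not moved since docking. The mallet stood on its mat, about 8 mm nearer the mat's middle than at the start. The other objects looked undisturbed in the pictures, though I did not measure them. No check failed.

My first move command was refused, before the arm had moved, because rows need every key.

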